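# Re-set the swivel vise to the red angle mark and clamp it

### The job

The small vise's turntable has to be set to a new angle: loosen its clamp knob until the turntable swings freely, swing the arm round until its white pointer lines up with the red mark clip on the graduated rim, then turn the knob back down until it is clamped with about 0.65 N m of tightening torque, and let go. Do not force the turntable round while it is clamped, do not overtighten the knob (never to its hard stop), and leave the mark clip and the loose things round it where they are.

Things in the scene. Friction and masses are not known exactly. Their poses are not given: they have to be found in the camera images.
- pivot (a point): swivel axis of the fixture, on top (z 14 mm) of its fixed grey graduated base disc, 256 mm across and 14 mm thick, bolted to the bench; x and y axes those of the base, z up. All angles of the fixture are read in this frame. White ticks every 5 degrees on the rim
- head_swing (a joint): angle of the turntable about the vertical swivel axis, rad, counter-clockwise from above positive; at 0 the swing arm points along the -x axis of pivot; range -0.85 to 0.85. Free, it swings with about 0.12 N m of friction and stays where it is left; clamped, it holds some 1 N m or more
- turntable: blue and steel turntable (flange 172 mm across, top at z 28 mm) that carries a little blue vise with a wooden handle blank, highest point 85 mm over the bench, and a swing arm. Origin on the swivel axis at bench level; the swing arm points along its -x axis
- swing_grip (a point): middle of the upright black round grip on the swing arm, 18 mm thick, 98 mm from the swivel axis, free between z 40 and 90 mm over the bench; to be taken from above and led round the swivel axis in an arc
- pointer_tip (a point): tip of the white pointer at the end of the swing arm, 121 mm from the swivel axis, z 24 mm
- mark_angle (a joint): angle of the red mark clip on the rim, measured just as head_swing (equal when the pointer is at the mark); stiff, stays where it was put
- mark_clip: red clip 9 mm wide with a white line, pushed over the rim of the base disc, up to z 21 mm. Origin on the swivel axis at bench level; the clip lies along its -x axis
- mark (a point): white line on the red clip, 127 mm from the swivel axis
- knob_turn (a joint): turn of the clamp knob about its vertical axis, rad; grows counter-clockwise from above (loosening), -1.75 (hard stop, far overtightened) to 0.6 (loose stop). Clamped at the start, it lets go between -0.2 and 0.15, and stays where it is left. The clamp track is worn uneven: at other turntable angles it bites up to 0.65 rad further on, so tightness must be felt, not read here
- knob_hub (a point): on the axis of the clamp knob, at the middle height of its handle (83 mm over the bench); black hub 34 mm across, its top at z 93 mm, on a grey bridge whose top is at z 62 mm and which reaches 119 mm out from the swivel axis
- lever_end (a point): centre of the orange ball, 22 mm across, at the end of the knob's single handle, 80 mm from the knob's axis, 83 mm over the bench; the black handle is a bar 12 mm wide, 14 mm high, best pushed sideways (or pinched from above) 45 to 65 mm from the axis, with free space under it there. 10 N square to it at 65 mm make 0.65 N m
- clamp_shoe: steel shoe 24 mm across under the knob, presses on the turntable's flange; clear of it when the knob is loose, about 50 N at 0.65 N m. Running free the knob takes about 0.4 N m (6 N at 65 mm); after the bite the torque rises by about 0.5 N m per rad (0.65 N m is some 0.5 rad past the bite). Felt so while it turns; standing still the reading sinks by 0.05 to 0.1 N m
- wood_cube_center (a point): small wooden block, 24x24x22 mm, a bystander; point 10 mm over its underside
- nail_block_center (a point): brown block with two nails, 30x55x38 mm, a bystander; point 10 mm over its underside
- cutter_case_center (a point): red cutter case, 31x78x19 mm, a bystander; point 10 mm over its underside

How it is judged:
By the outcome, as a careful person would: the job done as asked, in the order asked, and still so for the second after the job is handed in, with the robot touching nothing.
It also fails if it takes over 70 s, if anything falls off the work surface, if the arm or the gripper's body presses on something with over 40 N, if the wrist force passes 120 N, or if a joint passes its speed limit or range.

### The arm

A 6-joint arm with a two-finger parallel gripper is mounted at the origin on a cart in front of the work surface, level with it; the furniture and walls round the work are solid. World frame = base frame: x ahead of the robot, y to its left, z up, the work surface at z = 0. Lengths are in m, angles in degrees, forces in N, time in s.
With the tool pointing down it reaches from about 0.4 to 0.825 m from the base axis. Payload 7 kg.
Tool frame: the origin (TCP) lies midway between the tips of the shut fingers; the grasp point (between the pads) lies 19 mm behind it; z points along the fingers, y is the direction in which the jaws open and shut (so a half turn about z gives the same grasp; the last joint's range is limited). The gripper opens to 88 mm and grips with 3 to 60 N. Pads are 19 mm wide; open, the fingers measure 130 mm over their backs; the gripper's body (78 mm by 193 mm) begins 47 mm behind the grasp point.
Start: joints at [93.226, 20.546, 0.682, 0, -70.136, -16.507], TCP at [0.155, 0.657, 0.227] pointing down, gripper open.
Joint ranges: [-176.03, 176.03], [-82.01, 121.73], [-58.28, 71.71], [-173.87, 95.51], [-174.79, -0.11], [-173.66, 173.66]. Speed limits (degrees/s): [136.94, 136.94, 172.46, 180, 180, 180].

### API

Orientations are given as [roll, pitch, yaw] about the fixed x, y, z axes, in that order (R = Rz(yaw) Ry(pitch) Rx(roll)).
In Python, from plant import ctrl, snapshot gives the robot as it stands.
- The arm moves only by the shell command python3 -m pendant 'ROWS'. ROWS is JSON, a list of rows, each a list of 7 numbers: the shift along the tool's x, y, z in m, then the turn, a rotation vector about the tool's x, y, z in rad, then the opening, from -1 (shut) to 1 (fully open), so that 0 is half open. In form: [[x, y, z, ax, ay, az, jaw], ...]. A call has 1 to 12 rows; each row is the pose to reach, as a shift and turn from the pose commanded when the call began, along the tool's axes at that moment; what a row does not reach only later rows make up. A row lasts 1/8 s, in which the tool goes at most 62.5 mm and 10.7 degrees, less where a joint would pass 70% of its speed; a pose out of reach is approached as far as the arm can. A call with a gripper value outside its range is refused whole. The fingers move at their own pace and stop on an object; the grip force is fixed at half the most. Time passes only in rows, so rows that repeat a pose let the fingers close. It gives the time, the measured TCP pose, the force and the opening at its end, in the units of the state.
- ctrl.get_obs(): the state, without advancing time (a new reading comes with each control period).
- snapshot(name): name is "scene" or "top" or "wrist"; returns a dict with "image" (400x640x3 uint8, blue, green, red), "mtx" (3x3 intrinsics, pixels), "eye" and "attitude" of the camera in the world; the wrist camera has in their place "tool_from_camera" (4x4, takes a point from camera to tool coordinates, whose origin is the TCP and whose axes are the flange's). Camera axes: x right, y up, looking along -z (the intrinsics and any distortion apply to the point x, -y, -z); pixel columns grow to the right and rows downward; lengths in m; the calibration is good to about 2 mm. The wrist camera is an equidistant fisheye: a pixel r from the principal point sees the ray r / f radians off the axis. A picture is of the moment at which its call begins: read the wrist's pose just before it. There is no depth.
- ctrl.close_job(): hands the job in, once; it reports no verdict.
The state is a dict: "clock": time; "joint_pos": joint angles; "qvel": joint speeds; "tau": joint torques, N m; "tool_pos": TCP position; "orientation": TCP orientation; "force": force on the tool from outside, world axes, zero at the start; "moment": the same for the moment, N m; "opening": finger opening in m.
Only numpy, scipy, OpenCV 4.12 (cv2) and the standard library are available. Lean on these libraries where they do the work, as an engineer would, in place of code of your own. Each camera call takes 0.05 s, during which the arm holds its last target.

## Working session

There is one attempt and no reset: what is moved stays moved. The work goes in short steps, Python scripts to look and compute and a shell command to move; the robot and the scene stay as the last step left them, time stands still between calls to the robot, and variables do not carry over. Pictures are saved under pics/ and viewed, and the job is handed in when it is done.

```bash
ls; mkdir -p pics; python3 - <<'E'
from plant import ctrl, snapshot
import cv2, numpy as np
print(ctrl.get_obs())
for n in ("scene","top","wrist"):
    s=snapshot(n); cv2.imwrite(f"pics/{n}0.png",s["image"]); print(n,{k:np.round(v,4).tolist() for k,v in s.items() if k!="image"})
E
```

```text
pics
{'clock': 0.0, 'joint_pos': array([ 9.32264067e+01,  2.05902495e+01,  6.34812544e-01, -2.13990309e-02,
       -7.01343949e+01, -1.65060991e+01]), 'qvel': array([-0.01441204,  0.04968951, -0.0564206 ,  0.01738189, -0.04738345,
       -0.0460927 ]), 'tau': array([ 1.11887985e-03, -5.82712805e+01,  2.93059409e+01,  6.99733749e+00,
        6.94596136e-03, -1.58343018e-04]), 'tool_pos': array([0.15496493, 0.65648189, 0.22563992]), 'orientation': array([ 1.79908154e+02, -6.23786641e-03, -1.32869749e+01]), 'force': array([-0.35545911,  0.2296949 , -0.05512833]), 'moment': array([0.04281623, 0.00083488, 0.0244091 ]), 'opening': 0.08775728726833786}
scene {'mtx': [[392.9123, 0.0, 314.8875], [0.0, 392.9123, 199.4625], [0.0, 0.0, 1.0]], 'eye': [-0.0733, 0.4595, 0.4835], 'attitude': [61.573, 1.0213, -117.7513]}
top {'mtx': [[393.3321, 0.0, 320.738], [0.0, 393.3321, 207.3634], [0.0, 0.0, 1.0]], 'eye': [0.4505, 0.1086, 0.9119], 'attitude': [8.3757, 2.4589, -90.4562]}
wrist {'mtx': [[309.7069, 0.0, 319.4838], [0.0, 309.7069, 196.3653], [0.0, 0.0, 1.0]], 'tool_from_camera': [[-0.0003, 0.9698, 0.2439, 0.0654], [1.0, 0.0005, -0.0009, -0.0002], [-0.0011, 0.2439, -0.9698, -0.1582], [0.0, 0.0, 0.0, 1.0]]}
```

View pics/scene0.png

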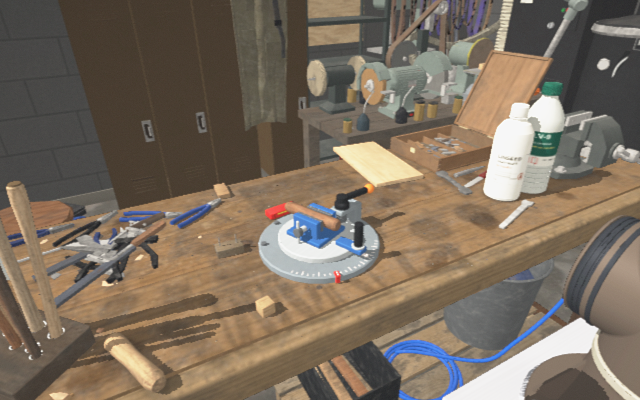

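View pics/top0.png

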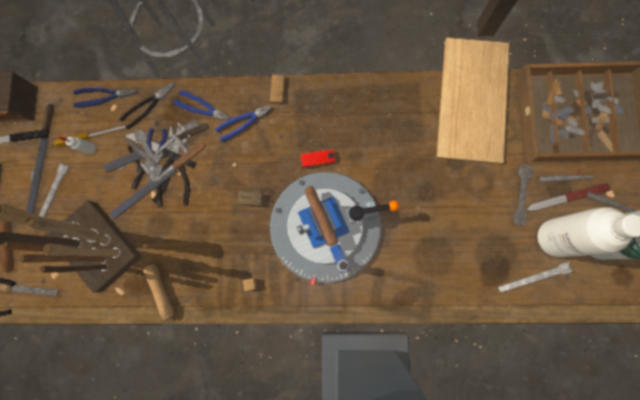

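View pics/wrist0.png

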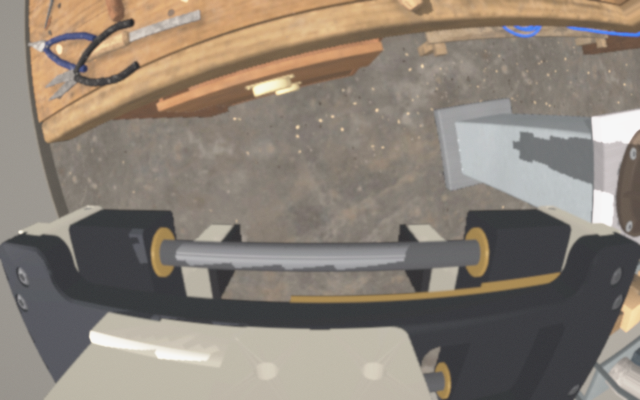

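The top view shows the disc centred near (326,228), the knob hub at (356,213), the lever ball at (393,206), the grip at (342,266) and the red clip at (313,282).

```bash
cat > h.py <<'E'
import numpy as np, cv2
from scipy.spatial.transform import Rotation as R
from plant import ctrl, snapshot
def cam(s):
    return np.array(s["eye"]), R.from_euler("xyz",s["attitude"],degrees=True).as_matrix(), np.array(s["mtx"])
def pix2z(s,uv,z):
    e,A,K=cam(s); d=np.linalg.solve(K,[uv[0],uv[1],1]); d=A@np.array([d[0],-d[1],-d[2]])
    return e+d*(z-e[2])/d[2]
def proj(s,p):
    e,A,K=cam(s); c=A.T@(np.asarray(p)-e); q=K@np.array([c[0],-c[1],-c[2]]); return q[:2]/q[2]
def wray(s,o,uv,z):
    K=s["mtx"];T=np.array(s["tool_from_camera"]); x=(uv[0]-K[0][2])/K[0][0]; y=(uv[1]-K[1][2])/K[1][1]; r=np.hypot(x,y)
    d=np.array([np.sin(r)*x/r,-np.sin(r)*y/r,-np.cos(r)])
    B=R.from_euler("xyz",o["orientation"],degrees=True).as_matrix()
    e=np.array(o["tool_pos"])+B@T[:3,3]; d=B@T[:3,:3]@d
    return e+d*(z-e[2])/d[2]
def wproj(s,o,p):
    K=s["mtx"];T=np.array(s["tool_from_camera"]);B=R.from_euler("xyz",o["orientation"],degrees=True).as_matrix()
    c=T[:3,:3].T@(B.T@(np.asarray(p)-o["tool_pos"])-T[:3,3]); v=np.array([c[0],-c[1],-c[2]]); t=np.arctan2(np.hypot(v[0],v[1]),v[2]); f=t/np.hypot(v[0],v[1])
    return np.array([K[0][2]+K[0][0]*f*v[0],K[1][2]+K[1][1]*f*v[1]])
def crop(im,x0,y0,x1,y1,k): return cv2.resize(im[y0:y1,x0:x1],None,fx=k,fy=k,interpolation=cv2.INTER_CUBIC)
E
python3 - <<'E'
from h import *
s=snapshot("top"); cv2.imwrite("pics/topz.png",crop(s["image"],255,145,415,295,5)[:600])
t=snapshot("scene"); cv2.imwrite("pics/scz.png",crop(t["image"],210,170,400,300,4))
E
ls pics
```

```text
scene0.png
scz.png
top0.png
topz.png
wrist0.png
```

View pics/topz.png

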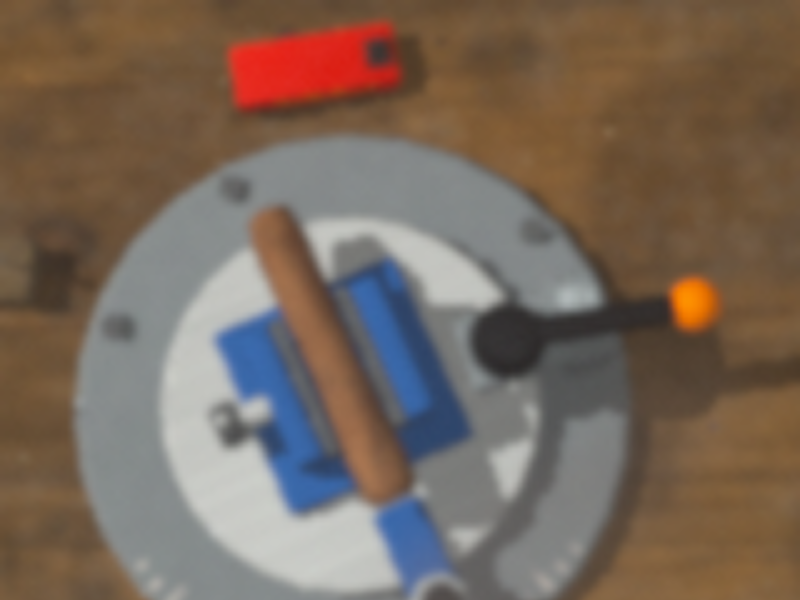

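View pics/scz.png

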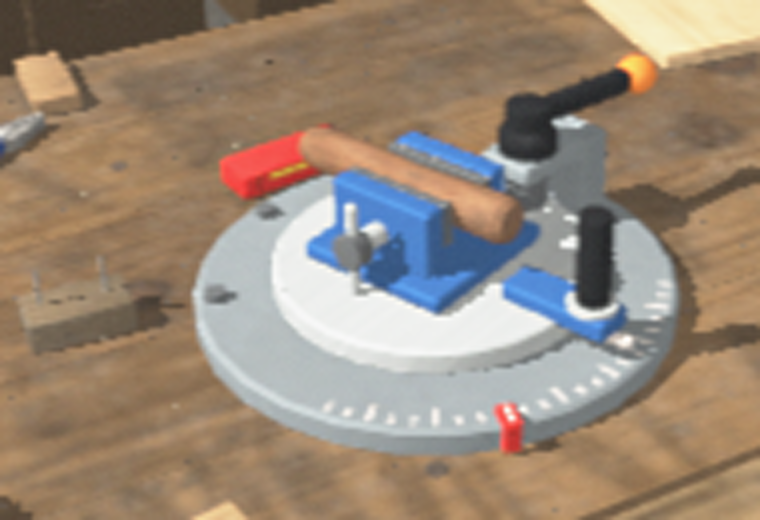

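```bash
python3 - <<'E'
from h import *
from scipy.optimize import least_squares
s=snapshot("top")
f=lambda p:(255+p[0]/5-.4,145+p[1]/5-.4)
rim=[(76,400),(100,285),(180,188),(260,148),(352,135),(450,152),(540,205),(605,292),(629,380)]
P=np.array([pix2z(s,f(p),.014)[:2] for p in rim])
r=least_squares(lambda c:np.hypot(*(P-c[:2]).T)-c[2],[.4,.1,.128]); print("pivot",r.x,r.fun.round(4))
r=least_squares(lambda c:np.hypot(*(P-c[:2]).T)-.128,[.4,.1]); c=r.x; print(c)
hub=pix2z(s,f((506,340)),.093); ball=pix2z(s,f((694,304)),.083)
print("hub",hub,"ball",ball,np.hypot(*(hub-ball)[:2]),"hub ang",np.degrees(np.arctan2(*(hub[:2]-c)[::-1])),np.hypot(*(hub[:2]-c)))
print("lever ang",np.degrees(np.arctan2(*(ball-hub)[:2][::-1])))
grip=pix2z(s,(342,266),.09); clip=pix2z(s,(313,282),.021)
for n,p in(("grip",grip),("clip",clip)): print(n,p,np.hypot(*(p[:2]-c)),np.degrees(np.arctan2(*(p[:2]-c)[::-1]))) 
im=crop(s["image"],290,245,370,295,9); cv2.imwrite("pics/tz2.png",im)
E
```

```text
pivot [0.54091081 0.13771989 0.12786348] [-0.0015  0.0012  0.0014  0.     -0.0012 -0.0008  0.0001  0.0005  0.0002]
[0.5407402  0.13772158]
hub [0.55932499 0.06937867 0.093     ] ball [ 0.57493718 -0.0107645   0.083     ] 0.08164966461120209 hub ang -74.7871670449458 0.0708247714177772
lever ang -78.97662865502534
grip [0.44895763 0.09995473 0.09      ] 0.09924905341518123 -157.63372875970973
clip [0.41403423 0.16439877 0.021     ] 0.12948387342591983 168.1103689354887
```

View pics/tz2.png

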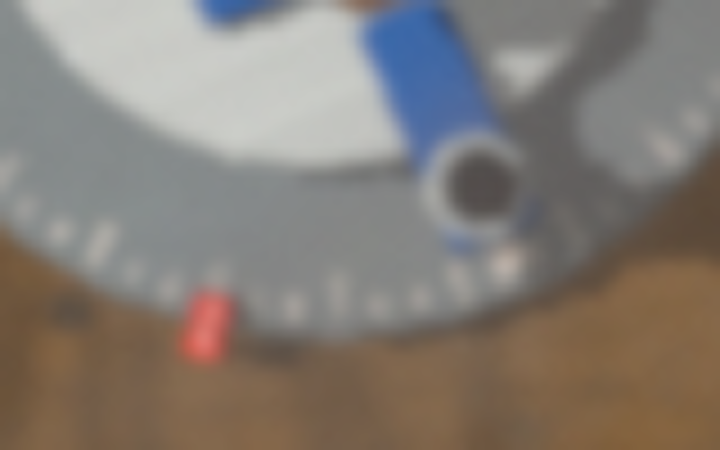

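```bash
cat >> h.py <<'E'
def plan(xyz,yaw,o=None):
    o=o or ctrl.get_obs(); B=R.from_euler("xyz",o["orientation"],degrees=True)
    T=R.from_euler("xyz",[180,0,yaw],degrees=True)
    print("row",B.inv().apply(np.array(xyz)-o["tool_pos"]).round(4).tolist(),(B.inv()*T).as_rotvec().round(4).tolist())
E
python3 - <<'E'
from h import *
plan([.52,.05,.26],-79)
E
```

```text
row [0.4946, 0.5067, -0.0334] [0.0004, -0.0004, 1.147]
```

```bash
python3 -m pendant '[[0.041,0.042,-0.003,0,0,0.1,0],[0.082,0.084,-0.006,0,0,0.19,0],[0.123,0.126,-0.009,0,0,0.29,0],[0.165,0.169,-0.012,0,0,0.38,0],[0.206,0.211,-0.015,0,0,0.48,0],[0.247,0.253,-0.018,0,0,0.57,0],[0.288,0.295,-0.021,0,0,0.67,0],[0.33,0.338,-0.024,0,0,0.76,0],[0.371,0.38,-0.027,0,0,0.86,0],[0.412,0.422,-0.03,0,0,0.96,0],[0.453,0.464,-0.032,0,0,1.05,0],[0.495,0.507,-0.033,0,0,1.147,0]]'
python3 -m pendant '[[0,0,0,0,0,0,0],[0,0,0,0,0,0,0]]'
python3 - <<'E'
from h import *
o=ctrl.get_obs(); print(o["tool_pos"],o["orientation"],o["joint_pos"],o["force"],o["clock"])
s=snapshot("wrist"); cv2.imwrite("pics/w1.png",s["image"])
E
```

```text
clock: 1.8
tool_pos: [0.5212, 0.048, 0.2601]
orientation: [-179.9, 0.0, -79.2]
force: [0.5, 0.9, -0.2]
opening: 0.0438
clock: 2.05
tool_pos: [0.5202, 0.0494, 0.2593]
orientation: [180.0, 0.0, -79.1]
force: [0.5, 0.2, 1.5]
opening: 0.0439
[0.52021965 0.04942273 0.25934954] [ 1.79977151e+02  7.42548517e-03 -7.90528656e+01] [ 2.69496094e+01  4.90500925e+00 -1.53847111e+01 -1.43237776e-02
 -6.97301968e+01 -1.59975089e+01] [0.52498526 0.22903717 1.50337569] 2.05
```

View pics/w1.png

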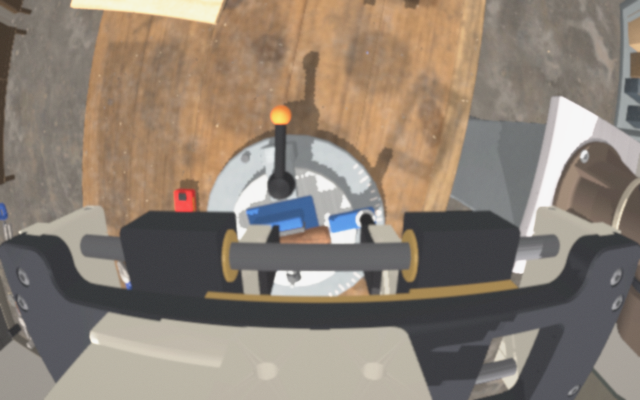

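```bash
python3 - <<'E'
from h import *
o=ctrl.get_obs(); s=snapshot("wrist")
ball=wray(s,o,(281,115.5),.083); hub=wray(s,o,(281,183),.093); grip=wray(s,o,(365,217),.09)
print(ball,hub,grip, np.hypot(*(ball-hub)[:2]), np.degrees(np.arctan2(*(ball-hub)[:2][::-1])))
im=crop(s["image"],200,90,400,240,4); cv2.imwrite("pics/w1z.png",im)
E
```

```text
[ 0.57420989 -0.01140967  0.083     ] [0.5604787  0.05946816 0.093     ] [0.46232582 0.0804981  0.09      ] 0.0721956517349588 -79.03588547756333
```

View pics/w1z.png

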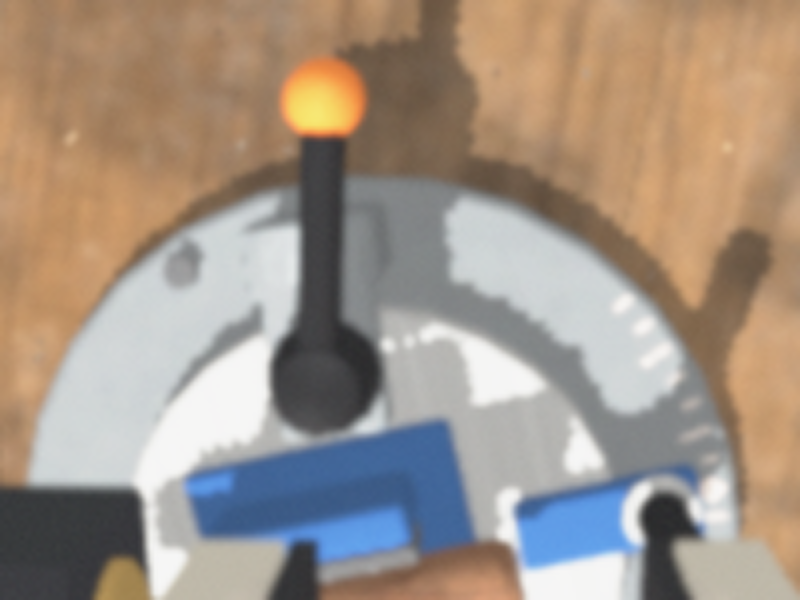

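```bash
python3 - <<'E'
from h import *
o=ctrl.get_obs(); s=snapshot("wrist")
for p in [(.5593,.0694,.093),(.5749,-.0108,.083),(.449,.1,.09)]: print(wproj(s,o,p))
print(wray(s,o,(280.5,189),.093),wray(s,o,(281,114.2),.083))
E
```

```text
[280.63628892 191.55554619]
[280.41457655 115.49515705]
[372.22002711 234.59686284]
[0.55990989 0.06662892 0.093     ] [ 0.57453217 -0.01229222  0.083     ]
```

```bash
python3 - <<'E'
from h import *
plan([.5706,.0107,.065],-79.2)
E
```

```text
row [0.0491, -0.0419, 0.1947] [-0.0003, 0.0002, 0.0056]
```

```bash
python3 -m pendant '[[0.025,-0.021,0.05,0,0,0,0],[0.049,-0.042,0.1,0,0,0.003,0],[0.049,-0.042,0.14,0,0,0.003,0],[0.049,-0.042,0.17,0,0,0.003,0],[0.049,-0.042,0.195,0,0,0.003,0],[0.049,-0.042,0.195,0,0,0.003,0]]'
python3 - <<'E'
from h import *
o=ctrl.get_obs(); print(o["tool_pos"],o["orientation"],o["force"],o["moment"],o["clock"])
s=snapshot("wrist"); cv2.imwrite("pics/w2.png",s["image"])
t=snapshot("scene"); cv2.imwrite("pics/s2.png",crop(t["image"],270,120,470,270,4))
E
```

```text
clock: 2.95
tool_pos: [0.5695, 0.0106, 0.0631]
orientation: [179.8, -0.0, -79.1]
force: [0.4, 0.1, 0.3]
opening: 0.0437
[0.56947702 0.01055241 0.06305814] [ 1.79790229e+02 -2.39349500e-02 -7.90535793e+01] [0.36119836 0.0543289  0.34364235] [ 0.07560877 -0.06807589 -0.02678632] 2.95
```

View pics/w2.png

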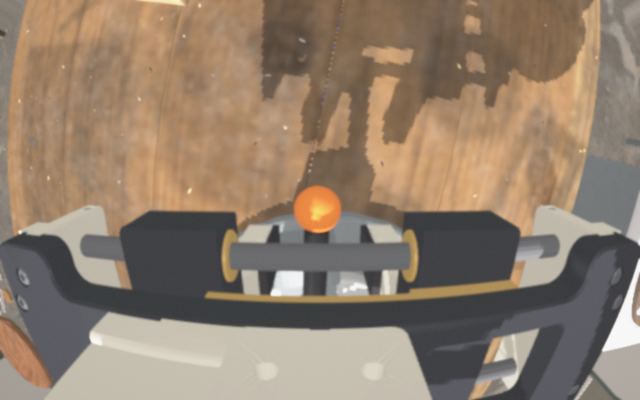

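View pics/s2.png

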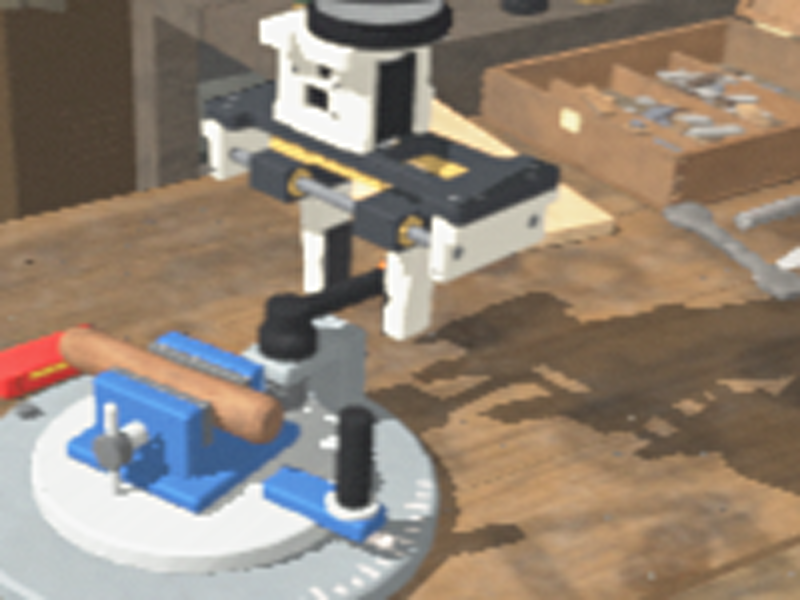

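Lever (ball at 317,209) sits centred between the open fingers. Pinching.

```bash
python3 -m pendant '[[0,0,0,0,0,0,-1],[0,0,0,0,0,0,-1],[0,0,0,0,0,0,-1],[0,0,0,0,0,0,-1]]'
cat >> h.py <<'E'
HUB=np.array([.5597,.0677])
def tq():
    o=ctrl.get_obs(); r=o["tool_pos"][:2]-HUB; F=o["force"]; M=o["moment"]
    print("clk %.2f tcp %s yaw %.1f F %s M %s open %.4f r %.4f ang %.1f  rxF %.3f  tot %.3f"%(o["clock"],o["tool_pos"].round(4),o["orientation"][2],F.round(1),M.round(3),o["opening"],np.hypot(*r),np.degrees(np.arctan2(r[1],r[0])),r[0]*F[1]-r[1]*F[0],r[0]*F[1]-r[1]*F[0]+M[2]))
def arc(dang,r=None,dz=0,z=None):
    # rows for turning about hub by dang (deg) from current pose
    o=ctrl.get_obs(); v=o["tool_pos"][:2]-HUB; a=np.arctan2(v[1],v[0]); rr=r or np.hypot(*v)
    n=int(np.ceil(abs(dang)/4))
    for k in range(1,n+1):
        d=dang*k/n; b=a+np.radians(d); plan([*(HUB+rr*np.array([np.cos(b),np.sin(b)])),z or o["tool_pos"][2]+dz],o["orientation"][2]+d,o)
E
python3 - <<'E'
from h import *
tq(); arc(48)
E
```

```text
clock: 3.55
tool_pos: [0.5717, 0.0098, 0.065]
orientation: [-179.9, 0.0, -79.2]
force: [1.4, -1.0, 0.1]
opening: 0.0117
clk 3.55 tcp [0.5717 0.0098 0.065 ] yaw -79.2 F [ 1.4 -1.   0.1] M [-0.139 -0.447 -0.245] open 0.0117 r 0.0591 ang -78.3  rxF 0.068  tot -0.177
row [-0.0002, -0.0041, 0.0] [-0.0017, 0.0001, -0.0698]
row [-0.0007, -0.0082, 0.0] [-0.0017, 0.0, -0.1396]
row [-0.0015, -0.0123, 0.0] [-0.0018, -0.0, -0.2094]
row [-0.0025, -0.0163, 0.0] [-0.0018, -0.0001, -0.2793]
row [-0.0039, -0.0202, 0.0] [-0.0017, -0.0002, -0.3491]
row [-0.0055, -0.024, 0.0] [-0.0017, -0.0002, -0.4189]
row [-0.0074, -0.0276, 0.0] [-0.0017, -0.0003, -0.4887]
row [-0.0095, -0.0312, 0.0001] [-0.0017, -0.0003, -0.5585]
row [-0.0118, -0.0346, 0.0001] [-0.0017, -0.0004, -0.6283]
row [-0.0144, -0.0378, 0.0001] [-0.0017, -0.0005, -0.6981]
row [-0.0172, -0.0408, 0.0001] [-0.0017, -0.0005, -0.7679]
row [-0.0203, -0.0436, 0.0001] [-0.0017, -0.0006, -0.8378]
```

```bash
python3 -m pendant '[[-0.0002,-0.0041,0,0,0,-0.0698,-1],[-0.0007,-0.0082,0,0,0,-0.14,-1],[-0.0015,-0.0123,0,0,0,-0.21,-1]]'
python3 -c "
from h import *
tq()"
python3 -m pendant '[[-0.0002,-0.0041,0,0,0,-0.0698,-1],[-0.0007,-0.0082,0,0,0,-0.14,-1],[-0.0015,-0.0123,0,0,0,-0.21,-1]]'
python3 -c "
from h import *
tq()"
python3 -m pendant '[[-0.0002,-0.0041,0,0,0,-0.0698,-1],[-0.0007,-0.0082,0,0,0,-0.14,-1],[-0.0015,-0.0123,0,0,0,-0.21,-1]]'
python3 -c "
from h import *
tq()"
```

```text
clock: 3.92
tool_pos: [0.5832, 0.0128, 0.0655]
orientation: [-180.0, -0.0, -67.0]
force: [-2.0, -3.5, 9.0]
opening: 0.012
clk 3.92 tcp [0.5832 0.0128 0.0655] yaw -67.0 F [-2.  -3.5  9. ] M [-1.009  0.465 -0.345] open 0.0120 r 0.0597 ang -66.8  rxF -0.190  tot -0.535
clock: 4.3
tool_pos: [0.5945, 0.0186, 0.0665]
orientation: [-179.9, -0.1, -55.0]
force: [-2.0, -5.1, 13.7]
opening: 0.0123
clk 4.30 tcp [0.5945 0.0186 0.0665] yaw -55.0 F [-2.  -5.1 13.7] M [-1.75   0.852 -0.227] open 0.0123 r 0.0602 ang -54.6  rxF -0.278  tot -0.505
clock: 4.68
tool_pos: [0.6042, 0.0266, 0.0674]
orientation: [-179.9, -0.2, -42.9]
force: [-4.3, -7.3, 19.6]
opening: 0.0117
clk 4.67 tcp [0.6042 0.0266 0.0674] yaw -42.9 F [-4.3 -7.3 19.6] M [-2.309  1.332 -0.129] open 0.0117 r 0.0605 ang -42.7  rxF -0.502  tot -0.631
```

```bash
python3 -m pendant '[[0,0,-0.002,0,0,0,-1],[0,0,-0.0035,0,0,0,-1],[0,0,-0.0035,0,0,0,-1]]'
python3 -c "
from h import *
tq()
t=snapshot('scene'); cv2.imwrite('pics/s3.png',crop(t['image'],270,120,470,270,4))"
```

```text
clock: 5.05
tool_pos: [0.6042, 0.027, 0.0681]
orientation: [-179.9, -0.1, -43.1]
force: [6.9, -5.4, -4.8]
opening: 0.0121
clk 5.05 tcp [0.6042 0.027  0.0681] yaw -43.1 F [ 6.9 -5.4 -4.8] M [-2.120e+00 -2.448e+00 -1.000e-03] open 0.0121 r 0.0603 ang -42.5  rxF 0.040  tot 0.039
```

View pics/s3.png

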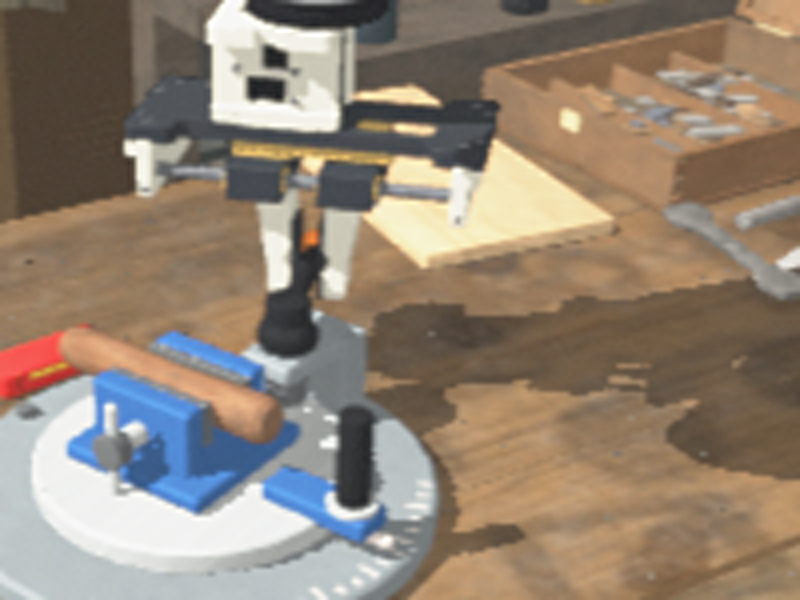

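```bash
python3 -m pendant '[[-0.0002,-0.0041,0,0,0,-0.0698,-1],[-0.0007,-0.0082,0,0,0,-0.14,-1],[-0.0015,-0.0123,-0.0005,0,0,-0.21,-1]]'
python3 -c "
from h import *
tq()"
python3 -m pendant '[[-0.0002,-0.0041,0,0,0,-0.0698,-1]]'
python3 -c "
from h import *
tq()"
```

```text
clock: 5.48
tool_pos: [0.6113, 0.0363, 0.069]
orientation: [180.0, -0.1, -30.9]
force: [6.4, -9.5, -2.2]
opening: 0.0115
clk 5.47 tcp [0.6113 0.0363 0.069 ] yaw -30.9 F [ 6.4 -9.5 -2.2] M [-3.446 -2.102 -0.132] open 0.0115 r 0.0604 ang -31.3  rxF -0.292  tot -0.423
clock: 5.6
tool_pos: [0.6134, 0.0398, 0.0692]
orientation: [180.0, -0.1, -26.9]
force: [5.3, -9.5, 3.0]
opening: 0.0119
clk 5.60 tcp [0.6134 0.0398 0.0692] yaw -26.9 F [ 5.3 -9.5  3. ] M [-3.392 -1.613 -0.106] open 0.0119 r 0.0605 ang -27.5  rxF -0.360  tot -0.466
```

```bash
python3 -m pendant '[[-0.0002,-0.0041,0,0,0,-0.0698,-1]]'
python3 -c "
from h import *
tq()"
python3 -m pendant '[[-0.0001,-0.0020,0,0,0,-0.035,-1]]'
python3 -c "
from h import *
tq()"
```

```text
clock: 5.72
tool_pos: [0.6148, 0.043, 0.0695]
orientation: [179.9, -0.1, -22.9]
force: [4.5, -23.7, 4.5]
opening: 0.0116
clk 5.72 tcp [0.6148 0.043  0.0695] yaw -22.9 F [  4.5 -23.7   4.5] M [-8.213 -1.459 -0.291] open 0.0116 r 0.0604 ang -24.2  rxF -1.192  tot -1.483
clock: 5.85
tool_pos: [0.6148, 0.0431, 0.0695]
orientation: [179.7, -0.1, -21.0]
force: [4.9, -24.2, 3.9]
opening: 0.0121
clk 5.85 tcp [0.6148 0.0431 0.0695] yaw -21.0 F [  4.9 -24.2   3.9] M [-8.924 -1.59  -0.519] open 0.0121 r 0.0603 ang -24.1  rxF -1.214  tot -1.734
```

```bash
python3 -m pendant '[[0.0003,0.0045,0,0,0,0.09,-1],[0.0003,0.0045,0,0,0,0.09,-1],[0.0003,0.0045,0,0,0,0.09,0],[0.0003,0.0045,0,0,0,0.09,0],[0.0003,0.0045,-0.03,0,0,0.09,0],[0.0003,0.0045,-0.07,0,0,0.09,0],[0.0003,0.0045,-0.11,0,0,0.09,0.2],[0.0003,0.0045,-0.15,0,0,0.09,0.2],[0.0003,0.0045,-0.15,0,0,0.09,0.2]]'
python3 - <<'E'
from h import *
tq()
plan([.47,.10,.22],22)
s=snapshot("top"); cv2.imwrite("pics/t4.png",crop(s["image"],255,145,415,295,5))
E
```

```text
clock: 6.98
tool_pos: [0.6147, 0.0436, 0.2223]
orientation: [-179.8, -0.3, -26.1]
force: [0.1, 0.6, -0.5]
opening: 0.0525
clk 6.97 tcp [0.6147 0.0436 0.2223] yaw -26.1 F [ 0.1  0.6 -0.5] M [ 0.064  0.01  -0.02 ] open 0.0525 r 0.0601 ang -23.7  rxF 0.033  tot 0.013
row [-0.1548, 0.0131, 0.0016] [-0.0021, -0.0062, -0.8403]
```

```bash
python3 - <<'E'
from h import *
plan([.4495,.1002,.20],-157.6)
E
```

```text
row [-0.1723, 0.0215, 0.0197] [-0.0034, 0.0019, 2.2939]
```

View pics/t4.png

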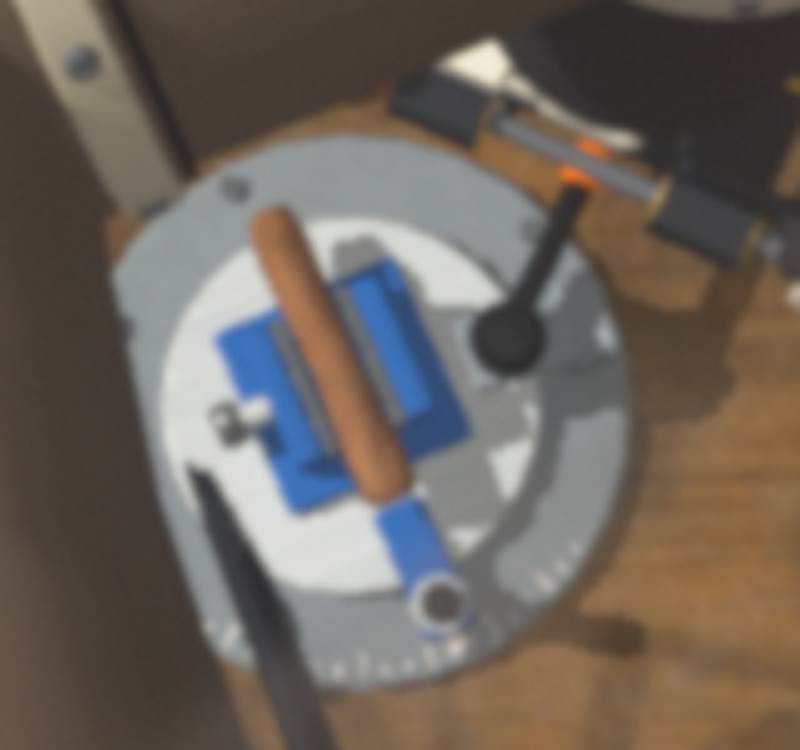

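The lever now stands rotated (ball near (583,165) in the zoom), and the turntable hasn't moved. Next I go above the grip.

```bash
python3 -m pendant '[[-0.016,0.002,0,0,0,0.18,0.2],[-0.032,0.004,0,0,0,0.36,0.2],[-0.048,0.006,0,0,0,0.54,0.2],[-0.064,0.008,0,0,0,0.72,0.2],[-0.08,0.01,0,0,0,0.9,0.2],[-0.096,0.012,0,0,0,1.08,0.2],[-0.112,0.014,0,0,0,1.26,0.2],[-0.128,0.016,0,0,0,1.44,0.2],[-0.144,0.018,0,0,0,1.62,0.2],[-0.16,0.02,0,0,0,1.8,0.2],[-0.172,0.0215,0,0,0,1.98,0.2],[-0.172,0.0215,0.01,0,0,2.16,0.2]]'
python3 -m pendant '[[0,0,0.01,0,0,0.134,0.2],[0,0,0.01,0,0,0.134,0.2],[0,0,0.01,0,0,0.134,0.2]]'
python3 - <<'E'
from h import *
o=ctrl.get_obs(); print(o["tool_pos"],o["orientation"],o["joint_pos"].round(1),o["clock"])
s=snapshot("wrist"); cv2.imwrite("pics/w5.png",s["image"])
plan([.4495,.1002,.053],-157.6)
E
```

```text
clock: 8.52
tool_pos: [0.4482, 0.0997, 0.208]
orientation: [180.0, -0.0, -150.2]
force: [0.2, 0.5, -0.4]
opening: 0.0522
clock: 8.9
tool_pos: [0.449, 0.0994, 0.1983]
orientation: [-180.0, -0.0, -157.5]
force: [0.0, -0.4, 0.3]
opening: 0.0525
[0.4490408  0.09941742 0.1983381 ] [-1.79988096e+02 -4.67827228e-02 -1.57452413e+02] [  37.1    1.2  -27.7   -0.   -61.2 -104.6] 8.9
row [-0.0006, 0.0006, 0.1456] [-0.0001, -0.0003, 0.002]
```

View pics/w5.png

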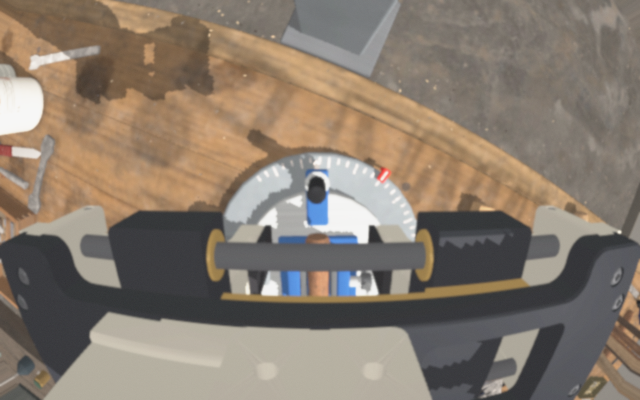

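```bash
python3 - <<'E'
from h import *
s=snapshot("wrist"); cv2.imwrite("pics/w5z.png",crop(s["image"],260,140,400,220,5.7))
E
```

```text
(no output)
```

View pics/w5z.png

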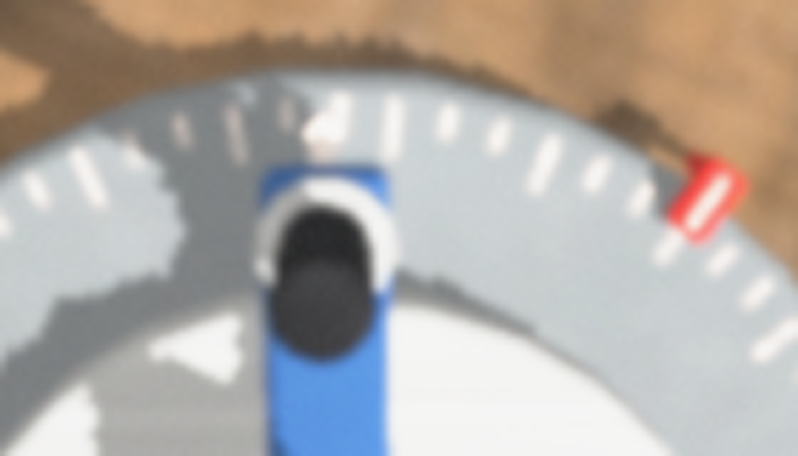

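```bash
cat >> h.py <<'E'
PIV=np.array([.5408,.1377])
def pol(p,c=PIV): v=np.asarray(p)[:2]-c; return np.hypot(*v).round(4), (np.degrees(np.arctan2(v[1],v[0]))%360).round(2)
E
python3 - <<'E'
from h import *
from scipy.optimize import least_squares
o=ctrl.get_obs(); s=snapshot("wrist")
f=lambda p:(260+p[0]/5.7-.4,140+p[1]/5.7-.4)
for n,p,z in [("tip",(325,110),.024),("tipbase",(322,150),.024),("clipline out",(724,182),.021),("clipline in",(700,222),.021),("griptop",(322,312),.09),("tickL90",(90,175),.014),("t237",(237,135),.014),("t393",(393,128),.014),("t543",(543,165),.014),("t775",(775,340),.014)]:
    q=wray(s,o,f(p),z); print(n,q.round(4),pol(q))
rim=[(60,135),(120,105),(200,80),(300,70),(420,75),(500,92),(580,122),(640,155)]
P=np.array([wray(s,o,f(p),.014)[:2] for p in rim]); r=least_squares(lambda c:np.hypot(*(P-c).T)-.128,PIV); print(r.x,r.fun.round(4))
E
```

```text
tip [0.4291 0.0876 0.024 ] (np.float64(0.1224), np.float64(204.14))
tipbase [0.4364 0.09   0.024 ] (np.float64(0.1148), np.float64(204.54))
clipline out [0.4122 0.165  0.021 ] (np.float64(0.1315), np.float64(168.01))
clipline in [0.4213 0.1639 0.021 ] (np.float64(0.1224), np.float64(167.63))
griptop [0.4506 0.0967 0.09  ] (np.float64(0.0991), np.float64(204.46))
tickL90 [0.4598 0.0499 0.014 ] (np.float64(0.1195), np.float64(227.32))
t237 [0.4414 0.0739 0.014 ] (np.float64(0.1181), np.float64(212.68))
t393 [0.4285 0.1017 0.014 ] (np.float64(0.118), np.float64(197.79))
t543 [0.4238 0.1318 0.014 ] (np.float64(0.1171), np.float64(182.88))
t775 [0.4381 0.1908 0.014 ] (np.float64(0.1157), np.float64(152.67))
[0.54101628 0.1346184 ] [-0.0009  0.0001  0.0006  0.0001  0.0003  0.0002 -0.0001 -0.0006]
```

```bash
python3 - <<'E'
from h import *
plan([.4502,.0978,.053],-155.6)
E
```

```text
row [-0.0001, -0.0019, 0.1458] [0.0, 0.0003, -0.034]
```

```bash
python3 -m pendant '[[0,-0.002,0.05,0,0,-0.034,0.2],[0,-0.002,0.085,0,0,-0.034,0.2],[0,-0.002,0.115,0,0,-0.034,0.2],[0,-0.002,0.145,0,0,-0.034,0.2],[0,-0.002,0.145,0,0,-0.034,0.2],[0,-0.002,0.145,0,0,-0.034,-1],[0,-0.002,0.145,0,0,-0.034,-1],[0,-0.002,0.145,0,0,-0.034,-1],[0,-0.002,0.145,0,0,-0.034,-1]]'
cat >> h.py <<'E'
def sarc(dang,n=None,r=None):
    o=ctrl.get_obs(); v=o["tool_pos"][:2]-PIV; a=np.arctan2(v[1],v[0]); rr=r or np.hypot(*v); print("r",rr,"ang",np.degrees(a)%360)
    n=n or int(np.ceil(abs(dang)/3.5))
    for k in range(1,n+1):
        d=dang*k/n; b=a+np.radians(d); plan([*(PIV+rr*np.array([np.cos(b),np.sin(b)])),o["tool_pos"][2]],o["orientation"][2]+d,o)
def sw():
    o=ctrl.get_obs(); v=o["tool_pos"][:2]-PIV;F=o["force"]; print("clk %.2f"%o["clock"],o["tool_pos"].round(4),"yaw %.2f"%o["orientation"][2],"F",F.round(1),"M",o["moment"].round(2),"open %.4f"%o["opening"],"pol",pol(o["tool_pos"]),"T %.3f"%(v[0]*F[1]-v[1]*F[0]+o["moment"][2]))
E
python3 - <<'E'
from h import *
sw(); sarc(-36.5)
s=snapshot("wrist"); cv2.imwrite("pics/w6.png",s["image"])
E
```

```text
clock: 10.18
tool_pos: [0.4502, 0.0977, 0.0541]
orientation: [180.0, 0.1, -155.7]
force: [-0.3, 0.9, 0.5]
opening: 0.0181
clk 10.18 [0.4502 0.0977 0.0541] yaw -155.67 F [-0.3  0.9  0.5] M [ 0.18 -0.1   0.05] open 0.0181 pol (np.float64(0.099), np.float64(203.83)) T -0.049
r 0.09901135123284872 ang 203.83173256434338
row [-0.0002, 0.0057, 0.0] [0.0001, 0.001, 0.0579]
row [-0.0008, 0.0114, 0.0] [0.0001, 0.001, 0.1158]
row [-0.0016, 0.0171, 0.0] [0.0001, 0.001, 0.1737]
row [-0.0028, 0.0227, 0.0] [0.0002, 0.001, 0.2317]
row [-0.0044, 0.0282, 0.0] [0.0002, 0.001, 0.2896]
row [-0.0062, 0.0337, 0.0] [0.0002, 0.001, 0.3475]
row [-0.0084, 0.039, 0.0] [0.0002, 0.001, 0.4054]
row [-0.0108, 0.0442, 0.0] [0.0003, 0.001, 0.4633]
row [-0.0136, 0.0492, 0.0] [0.0003, 0.001, 0.5212]
row [-0.0166, 0.054, 0.0] [0.0003, 0.001, 0.5791]
row [-0.0199, 0.0587, 0.0] [0.0004, 0.001, 0.637]
```

View pics/w6.png

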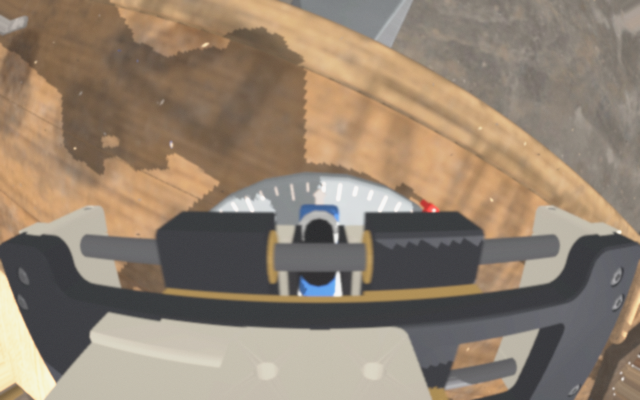

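```bash
python3 -m pendant '[[-0.0001,0.0028,0,0,0,0.029,-1],[-0.0002,0.0057,0,0,0,0.058,-1]]'
python3 -c "
from h import *
sw()"
```

```text
clock: 10.48
tool_pos: [0.4481, 0.1031, 0.0541]
orientation: [-180.0, 0.0, -159.1]
force: [-0.6, -1.1, 5.8]
opening: 0.0173
clk 10.47 [0.4481 0.1031 0.0541] yaw -159.10 F [-0.6 -1.1  5.8] M [-0.43 -0.16 -0.03] open 0.0173 pol (np.float64(0.0989), np.float64(200.5)) T 0.054
```

Swings freely. I'll continue for another 25°, then look.

```bash
python3 -m pendant '[[-0.0002,0.0057,0,0,0,0.058,-1],[-0.0008,0.0114,0,0,0,0.116,-1],[-0.0016,0.0171,0,0,0,0.174,-1],[-0.0028,0.0227,0,0,0,0.232,-1],[-0.0044,0.0282,0,0,0,0.29,-1],[-0.0062,0.0337,0,0,0,0.348,-1],[-0.0084,0.039,0,0,0,0.405,-1],[-0.0108,0.0442,0,0,0,0.463,-1],[-0.0108,0.0442,0,0,0,0.463,-1]]'
python3 -c "
from h import *
sw()
s=snapshot('wrist'); cv2.imwrite('pics/w7.png',s['image']); cv2.imwrite('pics/w7z.png',crop(s['image'],240,150,400,230,5))
sarc(-6.5,4)"
```

```text
clock: 11.6
tool_pos: [0.4435, 0.149, 0.0541]
orientation: [179.9, 0.1, 174.4]
force: [7.0, -1.2, 2.3]
opening: 0.017
clk 11.60 [0.4435 0.149  0.0541] yaw 174.44 F [ 7.  -1.2  2.3] M [-0.61 -2.26 -0.17] open 0.0170 pol (np.float64(0.098), np.float64(173.36)) T -0.127
r 0.09796114370732474 ang 173.40410460542597
row [-0.0001, 0.0028, 0.0] [0.0015, 0.0024, 0.0284]
row [-0.0003, 0.0055, 0.0] [0.0016, 0.0024, 0.0567]
row [-0.0005, 0.0083, 0.0] [0.0016, 0.0023, 0.0851]
row [-0.0008, 0.0111, 0.0] [0.0016, 0.0023, 0.1134]
```

View pics/w7z.png

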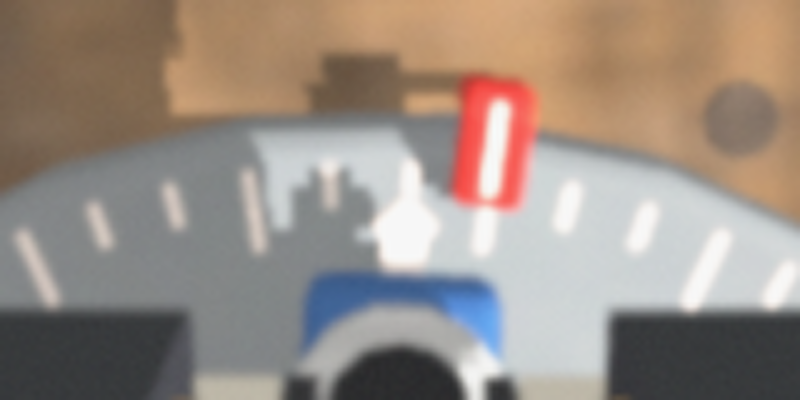

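```bash
cat > m.py <<'E'
from h import *
def meas(s,o,x0,y0,k,pts,c=PIV):
    for n,p,z in pts:
        q=wray(s,o,(x0+p[0]/k-.4,y0+p[1]/k-.4),z); print(n,q.round(4),pol(q,c))
E
python3 - <<'E'
from m import *
from scipy.optimize import least_squares
o=ctrl.get_obs(); s=snapshot("wrist")
k=5;f=lambda p:(240+p[0]/k-.4,150+p[1]/k-.4)
rim=[(60,162),(150,132),(230,117),(330,115),(400,118),(560,140),(660,162),(760,212)]
P=np.array([wray(s,o,f(p),.014)[:2] for p in rim]); r=least_squares(lambda c:np.hypot(*(P-c).T)-.128,PIV); print(r.x,r.fun.round(4))
for c in (PIV,r.x):
  meas(s,o,240,150,k,[("tip",(407,205),.024),("mid",(405,235),.024),("base",(403,265),.024),("clip o",(500,105),.021),("clip i",(490,195),.021),("tick in",(483,245),.014),("t-1 ",(411,165),.014),("t-3",(255,210),.014),("t+3",(708,270),.014)],c)
E
```

```text
[0.53925692 0.13250685] [-0.0005  0.0003  0.0005 -0.0001 -0.0003 -0.0002  0.0006 -0.0003]
tip [0.4224 0.152  0.024 ] (np.float64(0.1193), np.float64(173.12))
mid [0.4262 0.1514 0.024 ] (np.float64(0.1154), np.float64(173.19))
base [0.4301 0.1508 0.024 ] (np.float64(0.1115), np.float64(173.28))
clip o [0.4114 0.1648 0.021 ] (np.float64(0.1322), np.float64(168.19))
clip i [0.4228 0.1625 0.021 ] (np.float64(0.1206), np.float64(168.11))
tick in [0.4311 0.1613 0.014 ] (np.float64(0.1122), np.float64(167.85))
t-1  [0.4194 0.1529 0.014 ] (np.float64(0.1223), np.float64(172.88))
t-3 [0.4234 0.1318 0.014 ] (np.float64(0.1175), np.float64(182.87))
t+3 [0.4375 0.1913 0.014 ] (np.float64(0.1164), np.float64(152.56))
tip [0.4224 0.152  0.024 ] (np.float64(0.1185), np.float64(170.53))
mid [0.4262 0.1514 0.024 ] (np.float64(0.1146), np.float64(170.52))
base [0.4301 0.1508 0.024 ] (np.float64(0.1107), np.float64(170.51))
clip o [0.4114 0.1648 0.021 ] (np.float64(0.1319), np.float64(165.84))
clip i [0.4228 0.1625 0.021 ] (np.float64(0.1203), np.float64(165.54))
tick in [0.4311 0.1613 0.014 ] (np.float64(0.1119), np.float64(165.08))
t-1  [0.4194 0.1529 0.014 ] (np.float64(0.1216), np.float64(170.36))
t-3 [0.4234 0.1318 0.014 ] (np.float64(0.1158), np.float64(180.34))
t+3 [0.4375 0.1913 0.014 ] (np.float64(0.1175), np.float64(149.97))
```

```bash
python3 -m pendant '[[-0.0001,0.003,0,0,0,0.03,-1],[-0.0003,0.006,0,0,0,0.06,-1],[-0.0005,0.0086,0,0,0,0.087,-1],[-0.0005,0.0086,0,0,0,0.087,-1]]'
python3 -c "
from h import *
sw()
s=snapshot('wrist'); cv2.imwrite('pics/w8.png',s['image']); cv2.imwrite('pics/w8z.png',crop(s['image'],280,160,360,210,10))"
```

```text
clock: 12.2
tool_pos: [0.445, 0.1573, 0.0541]
orientation: [179.9, 0.1, 169.5]
force: [7.4, -1.8, 0.7]
opening: 0.0174
clk 12.20 [0.445  0.1573 0.0541] yaw 169.49 F [ 7.4 -1.8  0.7] M [-0.73 -2.74 -0.17] open 0.0174 pol (np.float64(0.0978), np.float64(168.46)) T -0.139
```

View pics/w8z.png

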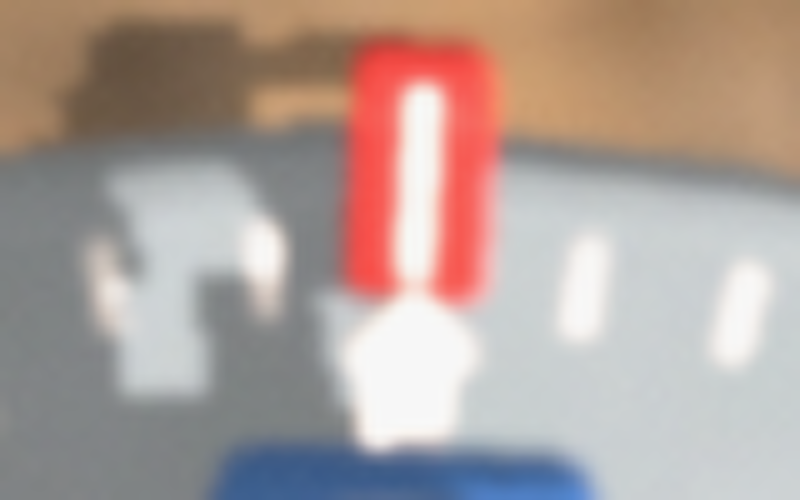

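```bash
python3 - <<'E'
from m import *
o=ctrl.get_obs(); s=snapshot("wrist")
for c in (PIV,np.array([.54,.1345])):
  meas(s,o,280,160,10,[("tip",(414,302),.024),("base",(408,440),.024),("clip o",(424,95),.021),("clip i",(413,270),.021)],c)
E
```

```text
tip [0.4237 0.1622 0.024 ] (np.float64(0.1197), np.float64(168.19))
base [0.4324 0.1602 0.024 ] (np.float64(0.1107), np.float64(168.28))
clip o [0.4114 0.1651 0.021 ] (np.float64(0.1323), np.float64(168.04))
clip i [0.4223 0.1624 0.021 ] (np.float64(0.121), np.float64(168.23))
tip [0.4237 0.1622 0.024 ] (np.float64(0.1196), np.float64(166.61))
base [0.4324 0.1602 0.024 ] (np.float64(0.1106), np.float64(166.57))
clip o [0.4114 0.1651 0.021 ] (np.float64(0.1322), np.float64(166.61))
clip i [0.4223 0.1624 0.021 ] (np.float64(0.121), np.float64(166.67))
```

```bash
python3 -m pendant '[[0,0,0,0,0,0,0.2],[0,0,0,0,0,0,0.2],[0,0,0,0,0,0,0.2],[0,0,-0.03,0,0,0,0.2],[0,0,-0.07,0,0,0,0.2],[0,0,-0.11,0,0,0,0.2],[0,0,-0.145,0,0,0,0.2],[0,0,-0.145,0,0,0,0.2]]'
python3 - <<'E'
from h import *
sw()
s=snapshot("wrist"); cv2.imwrite("pics/w9.png",s["image"]); cv2.imwrite('pics/w9z.png',crop(s['image'],260,140,420,220,5))
a=np.radians(-24.5)
plan([*(HUB+.0595*np.array([np.cos(a),np.sin(a)])),.2],-24.5)
E
```

```text
clock: 13.3
tool_pos: [0.4445, 0.1575, 0.2012]
orientation: [179.8, 0.2, 169.5]
force: [0.4, -0.5, -0.6]
opening: 0.0524
clk 13.30 [0.4445 0.1575 0.2012] yaw 169.50 F [ 0.4 -0.5 -0.6] M [ 0.06 -0.15  0.02] open 0.0524 pol (np.float64(0.0983), np.float64(168.39)) T 0.059
row [-0.1882, -0.0809, -0.0005] [-0.0014, 0.0033, -2.8976]
```

View pics/w9z.png

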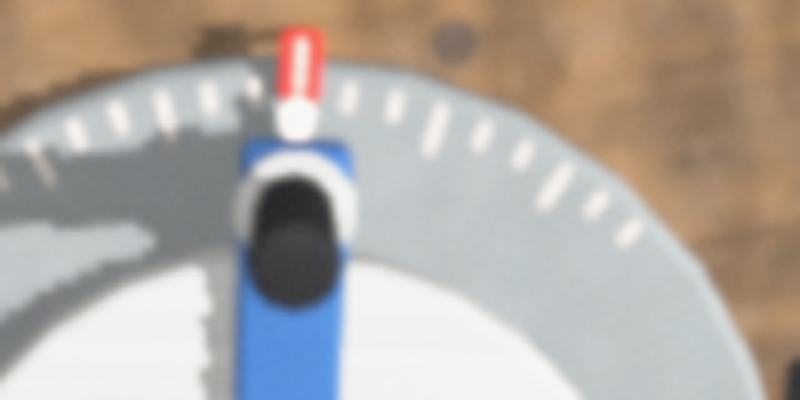

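Pointer (297,117) sits right under the clip line (300,65), still aligned after release. Back to the lever.

```bash
python3 -m pendant '[[-0.012,-0.005,0,0,0,-0.18,0.2],[-0.024,-0.01,0,0,0,-0.36,0.2],[-0.036,-0.015,0,0,0,-0.54,0.2],[-0.048,-0.02,0,0,0,-0.72,0.2],[-0.06,-0.026,0,0,0,-0.9,0.2],[-0.072,-0.031,0,0,0,-1.08,0.2],[-0.084,-0.036,0,0,0,-1.26,0.2],[-0.096,-0.041,0,0,0,-1.44,0.2],[-0.11,-0.047,0,0,0,-1.62,0.2],[-0.122,-0.052,0,0,0,-1.8,0.2],[-0.134,-0.057,0,0,0,-1.98,0.2],[-0.146,-0.062,0,0,0,-2.16,0.2]]'
python3 -c "
from h import *
a=np.radians(-24.5)
plan([*(HUB+.0595*np.array([np.cos(a),np.sin(a)])),.2],-24.5)"
```

```text
clock: 14.85
tool_pos: [0.575, 0.0685, 0.1967]
orientation: [179.8, 0.0, -66.4]
force: [-0.9, -0.7, -0.6]
opening: 0.0525
row [0.0389, -0.0254, -0.0034] [0.0027, 0.0014, -0.7318]
```

```bash
python3 -m pendant '[[0.01,-0.006,0,0,0,-0.18,0],[0.02,-0.013,0,0,0,-0.36,0],[0.03,-0.019,0,0,0,-0.54,0],[0.039,-0.0254,0,0,0,-0.73,0],[0.039,-0.0254,0,0,0,-0.73,0],[0.039,-0.0254,0,0,0,-0.73,0]]'
python3 -c "
from h import *
tq()
s=snapshot('wrist'); cv2.imwrite('pics/w10.png',s['image'])
a=np.radians(-24.5)
plan([*(HUB+.0595*np.array([np.cos(a),np.sin(a)])),.068],-24.5)"
```

```text
clock: 15.6
tool_pos: [0.6136, 0.0431, 0.1975]
orientation: [179.9, 0.1, -25.2]
force: [-0.0, 0.4, 0.2]
opening: 0.0438
clk 15.60 tcp [0.6136 0.0431 0.1975] yaw -25.2 F [-0.   0.4  0.2] M [-0.015 -0.033  0.02 ] open 0.0438 r 0.0592 ang -24.5  rxF 0.020  tot 0.040
row [0.0003, 0.0, 0.1299] [0.0007, 0.001, -0.0111]
```

View pics/w10.png

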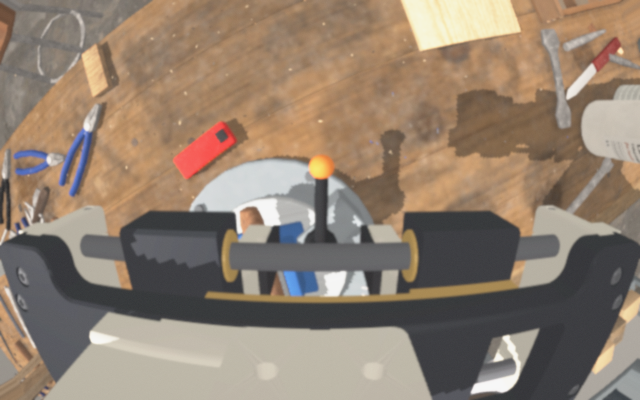

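```bash
python3 -m pendant '[[0,0,0.05,0,0,0,0],[0,0,0.09,0,0,0,0],[0,0,0.11,0,0,0,0],[0,0,0.129,0,0,0,0],[0,0,0.129,0,0,0,0],[0,0,0.129,0,0,0,-1],[0,0,0.129,0,0,0,-1],[0,0,0.129,0,0,0,-1],[0,0,0.129,0,0,0,-1]]'
python3 -c "
from h import *
tq()
arc(-16)"
```

```text
clock: 16.77
tool_pos: [0.6143, 0.0423, 0.0702]
orientation: [179.9, -0.0, -24.9]
force: [-0.9, -2.6, 2.5]
opening: 0.0116
clk 16.77 tcp [0.6143 0.0423 0.0702] yaw -24.9 F [-0.9 -2.6  2.5] M [-0.934  0.381  0.043] open 0.0116 r 0.0602 ang -24.9  rxF -0.165  tot -0.123
row [-0.0001, 0.0042, 0.0] [0.0009, -0.0005, 0.0698]
row [-0.0006, 0.0084, 0.0] [0.0009, -0.0005, 0.1396]
row [-0.0013, 0.0125, 0.0] [0.0009, -0.0005, 0.2094]
row [-0.0023, 0.0166, 0.0] [0.0009, -0.0006, 0.2793]
```

```bash
python3 -m pendant '[[-0.0001,0.0042,0.0003,0,0,0.0698,-1],[-0.0006,0.0084,0.0006,0,0,0.14,-1],[-0.0013,0.0125,0.0009,0,0,0.21,-1]]'
python3 -c "
from h import *
tq()"
python3 -m pendant '[[-0.0001,0.0042,0.0003,0,0,0.0698,-1],[-0.0006,0.0084,0.0006,0,0,0.14,-1]]'
python3 -c "
from h import *
tq()"
```

```text
clock: 17.15
tool_pos: [0.6086, 0.0327, 0.0693]
orientation: [-179.9, -0.1, -37.1]
force: [0.4, 2.4, 1.5]
opening: 0.0115
clk 17.15 tcp [0.6086 0.0327 0.0693] yaw -37.1 F [0.4 2.4 1.5] M [ 0.642 -0.065  0.366] open 0.0115 r 0.0601 ang -35.6  rxF 0.134  tot 0.499
clock: 17.4
tool_pos: [0.6033, 0.0265, 0.0687]
orientation: [-179.9, -0.1, -45.1]
force: [1.7, 1.9, -0.2]
opening: 0.0115
clk 17.40 tcp [0.6033 0.0265 0.0687] yaw -45.1 F [ 1.7  1.9 -0.2] M [ 0.84  -0.654  0.284] open 0.0115 r 0.0600 ang -43.3  rxF 0.151  tot 0.435
```

```bash
for i in 1 2 3; do python3 -m pendant '[[-0.0001,0.0042,0.0002,0,0,0.0698,-1],[-0.0006,0.0084,0.0004,0,0,0.14,-1]]' >/dev/null
python3 -c "
from h import *
tq()"; done
```

```text
clk 17.65 tcp [0.5972 0.0212 0.068 ] yaw -53.1 F [ 4.3  2.9 -3.3] M [ 0.906 -1.275  0.238] open 0.0120 r 0.0598 ang -51.1  rxF 0.309  tot 0.548
clk 17.90 tcp [0.5905 0.0168 0.0674] yaw -61.1 F [ 5.2  2.2 -6.8] M [ 0.965 -1.994  0.108] open 0.0117 r 0.0595 ang -58.9  rxF 0.333  tot 0.441
clk 18.15 tcp [0.5831 0.0133 0.0668] yaw -69.2 F [ 7.6  3.  -9.6] M [ 1.01  -2.604  0.026] open 0.0118 r 0.0592 ang -66.7  rxF 0.482  tot 0.508
```

```bash
for i in 1 2 3 4; do python3 -m pendant '[[-0.0001,0.0042,0.0006,0,0,0.0698,-1]]' >/dev/null
python3 -c "
from h import *
tq()"; done
```

```text
clk 18.27 tcp [0.5794 0.012  0.0664] yaw -73.2 F [ 6.8  3.6 -6.6] M [ 1.329 -2.426  0.095] open 0.0119 r 0.0591 ang -70.5  rxF 0.447  tot 0.543
clk 18.40 tcp [0.5757 0.011  0.066 ] yaw -77.2 F [ 6.7  3.5 -5.9] M [ 1.45  -2.399  0.077] open 0.0118 r 0.0589 ang -74.3  rxF 0.437  tot 0.514
clk 18.52 tcp [0.5718 0.0103 0.0656] yaw -81.1 F [ 7.2  3.6 -4.2] M [ 1.483 -2.406  0.031] open 0.0118 r 0.0587 ang -78.1  rxF 0.457  tot 0.488
clk 18.65 tcp [0.5679 0.0098 0.0653] yaw -85.1 F [ 6.4  3.3 -2.6] M [ 1.49  -2.493  0.085] open 0.0117 r 0.0585 ang -81.9  rxF 0.400  tot 0.484
```

```bash
for i in 1 2 3 4 5; do python3 -m pendant '[[-0.0001,0.0042,0.0004,0,0,0.066,-1]]' >/dev/null
python3 -c "
from h import *
tq()"; done
```

```text
clk 18.77 tcp [0.564  0.0096 0.065 ] yaw -88.9 F [ 9.   4.3 -6.4] M [ 1.292 -3.013  0.004] open 0.0116 r 0.0583 ang -85.8  rxF 0.541  tot 0.545
clk 18.90 tcp [0.5602 0.0096 0.0646] yaw -92.7 F [10.   2.9 -5.8] M [ 1.095 -3.526  0.028] open 0.0116 r 0.0581 ang -89.5  rxF 0.585  tot 0.613
clk 19.02 tcp [0.5565 0.01   0.0644] yaw -96.5 F [11.5  2.6 -6.6] M [ 0.774 -4.083  0.04 ] open 0.0120 r 0.0578 ang -93.1  rxF 0.653  tot 0.692
clk 19.15 tcp [0.5529 0.0105 0.0642] yaw -100.2 F [13.7  1.2 -6.7] M [ 2.430e-01 -4.653e+00  4.000e-03] open 0.0116 r 0.0576 ang -96.8  rxF 0.775  tot 0.779
clk 19.27 tcp [0.5493 0.0113 0.064 ] yaw -104.0 F [14.6 -0.8 -8.2] M [-0.279 -5.328  0.112] open 0.0116 r 0.0573 ang -100.4  rxF 0.834  tot 0.946
```

```bash
python3 -m pendant '[[0,0,0,0,0,0,-1],[0,0,0,0,0,0,-1]]' >/dev/null
python3 -c "
from h import *
tq()
s=snapshot('wrist'); cv2.imwrite('pics/w11.png',s['image'])
t=snapshot('scene'); cv2.imwrite('pics/s11.png',crop(t['image'],250,120,450,270,4))"
```

```text
clk 19.52 tcp [0.5486 0.0114 0.0638] yaw -103.9 F [11.3  1.7 -5.2] M [ 0.736 -3.812 -0.288] open 0.0124 r 0.0573 ang -101.1  rxF 0.615  tot 0.327
```

View pics/s11.png

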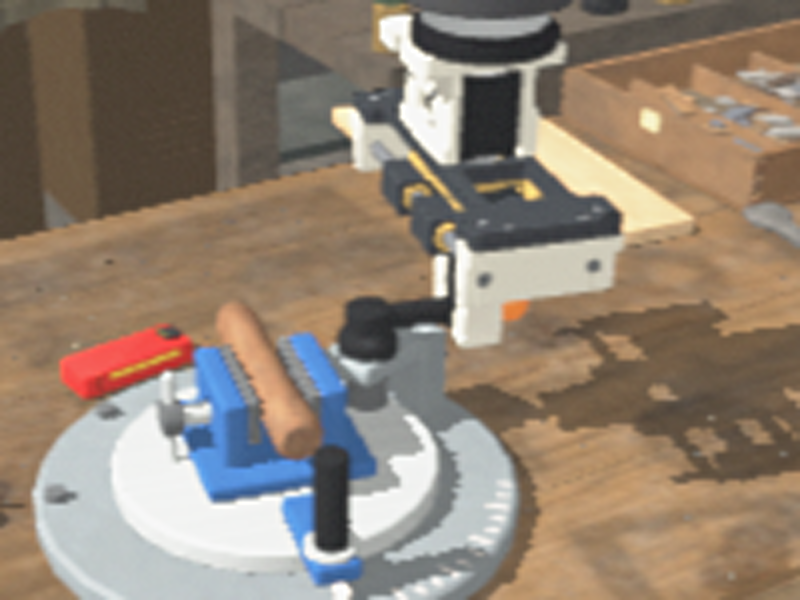

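View pics/w11.png

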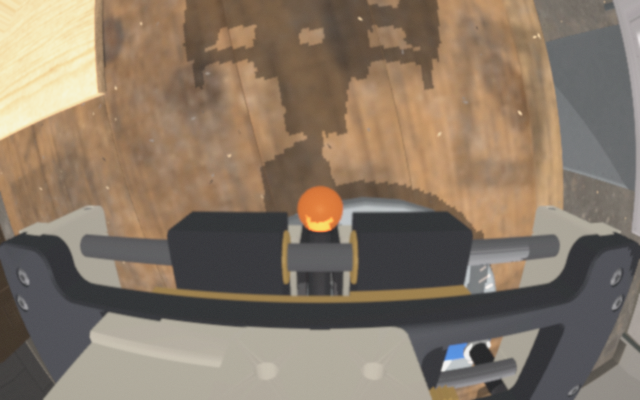

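```bash
for i in 1 2 3; do python3 -m pendant '[[0,0,0,0,0,0,-1]]' >/dev/null
python3 -c "
from h import *
tq()"; done
```

```text
clk 19.75 tcp [0.5487 0.0115 0.0639] yaw -103.9 F [10.2  2.  -6.3] M [ 0.794 -3.85  -0.259] open 0.0118 r 0.0573 ang -101.1  rxF 0.552  tot 0.293
clk 19.88 tcp [0.5487 0.0115 0.0639] yaw -103.9 F [11.4  2.2 -6.2] M [ 0.784 -3.815 -0.264] open 0.0119 r 0.0573 ang -101.1  rxF 0.618  tot 0.353
clk 20.00 tcp [0.5486 0.0114 0.0638] yaw -103.9 F [11.5  1.9 -5.5] M [ 0.819 -3.788 -0.277] open 0.0115 r 0.0574 ang -101.1  rxF 0.627  tot 0.350
```

```bash
python3 -m pendant '[[0,0,0,0,0,0,-0.4],[0,0,0,0,0,0,-0.4],[0,0,0,0,0,0,-0.4]]'
python3 -c "
from h import *
tq()
o=ctrl.get_obs()
s=snapshot('wrist'); cv2.imwrite('pics/w12.png',crop(s['image'],270,170,370,300,4))
ball=wray(s,o,(320,206),.083); print(ball)
"
```

```text
clock: 20.38
tool_pos: [0.5436, 0.0097, 0.0624]
orientation: [180.0, -0.0, -104.0]
force: [-0.3, -0.3, -0.3]
opening: 0.026
clk 20.38 tcp [0.5436 0.0097 0.0624] yaw -104.0 F [-0.3 -0.3 -0.3] M [ 0.073 -0.05   0.018] open 0.0260 r 0.0602 ang -105.5  rxF -0.015  tot 0.003
[ 0.53737052 -0.01546584  0.083     ]
```

View pics/w12.png

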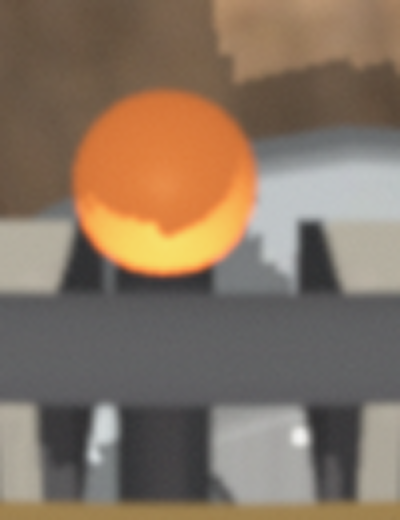

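```bash
python3 - <<'E'
from h import *
o=ctrl.get_obs(); s=snapshot('wrist')
b=wray(s,o,(311,215),.083); v=b[:2]-HUB; print(b,np.hypot(*v),np.degrees(np.arctan2(v[1],v[0])))
arc(-8,.060,z=.065)
E
```

```text
[ 0.54254976 -0.01222144  0.083     ] 0.08174085481684938 -102.11135752329083
row [-0.0004, 0.0042, -0.0026] [0.0004, -0.0003, 0.0698]
row [-0.0009, 0.0083, -0.0026] [0.0004, -0.0003, 0.1396]
```

```bash
for i in 1 2 3; do python3 -m pendant '[[-0.0001,0.0021,-0.0008,0,0,0.035,-0.4]]' >/dev/null
python3 -c "
from h import *
tq()"; done
```

```text
clk 20.60 tcp [0.5419 0.0103 0.0632] yaw -106.0 F [-0.  -1.  -0.2] M [ 0.132 -0.092 -0.061] open 0.0260 r 0.0600 ang -107.2  rxF 0.017  tot -0.044
clk 20.73 tcp [0.5414 0.0111 0.0642] yaw -108.0 F [10.  -4.9 -7.8] M [-1.482 -3.567  0.081] open 0.0268 r 0.0595 ang -107.9  rxF 0.657  tot 0.738
clk 20.85 tcp [0.5408 0.0119 0.0652] yaw -110.0 F [ 13.   -6.  -10.2] M [-1.822 -4.446  0.085] open 0.0266 r 0.0589 ang -108.7  rxF 0.838  tot 0.924
```

```bash
for i in 1 2; do python3 -m pendant '[[0,0,0,0,0,0,-0.4],[0,0,0,0,0,0,-0.4]]' >/dev/null
python3 -c "
from h import *
tq()"; done; python3 - <<'E'
from h import *
o=ctrl.get_obs();s=snapshot('wrist'); cv2.imwrite('pics/w13.png',crop(s['image'],270,170,370,300,4))
t=snapshot('top'); cv2.imwrite('pics/t13.png',crop(t['image'],255,145,415,295,4))
E
```

```text
clk 21.10 tcp [0.5406 0.0119 0.0652] yaw -109.9 F [ 9.5 -3.5 -7.5] M [-1.335 -3.457  0.091] open 0.0262 r 0.0590 ang -108.8  rxF 0.597  tot 0.688
clk 21.35 tcp [0.5407 0.0119 0.0652] yaw -109.9 F [ 9.3 -3.5 -6.3] M [-1.355 -3.409  0.028] open 0.0265 r 0.0589 ang -108.8  rxF 0.582  tot 0.610
```

View pics/w13.png

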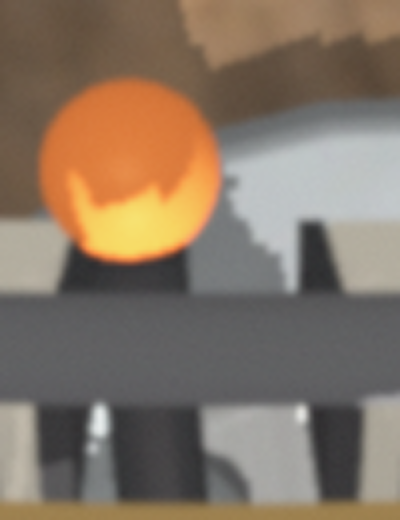

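View pics/t13.png

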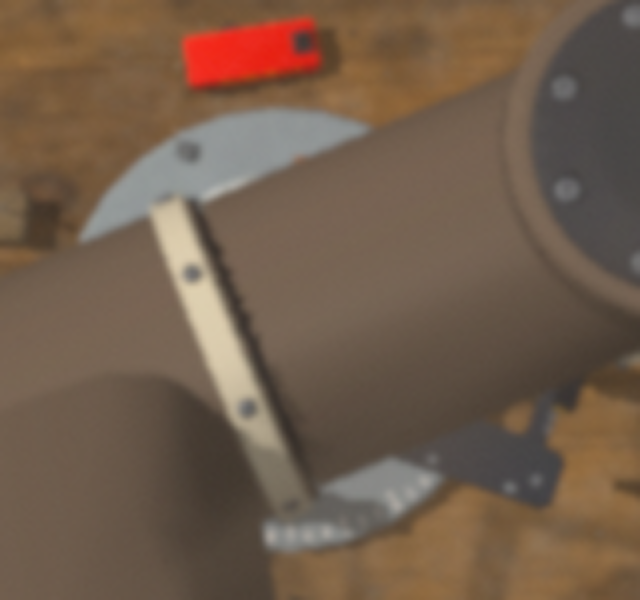

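```bash
python3 - <<'E'
from h import *
o=ctrl.get_obs(); s=snapshot('wrist')
b=wray(s,o,(302.3,212.3),.083); v=b[:2]-HUB; print(b,np.hypot(*v),np.degrees(np.arctan2(v[1],v[0])),o["clock"])
E
```

```text
[ 0.54096028 -0.01156903  0.083     ] 0.08145400867937358 -103.30089794870632 21.45
```

```bash
for i in 1 2 3 4 5 6; do python3 -m pendant '[[0,0.0005,0,0,0,0.009,-0.4]]' >/dev/null
python3 -c "
from h import *
tq()"; done
```

```text
clk 21.62 tcp [0.5405 0.0121 0.0653] yaw -110.5 F [11.  -5.1 -8.1] M [-1.617 -4.055  0.087] open 0.0264 r 0.0589 ang -109.1  rxF 0.709  tot 0.797
clk 21.75 tcp [0.5403 0.0123 0.0653] yaw -111.0 F [13.2 -5.9 -9.1] M [-1.861 -4.463  0.093] open 0.0264 r 0.0588 ang -109.3  rxF 0.845  tot 0.938
clk 21.88 tcp [0.5399 0.0124 0.0653] yaw -111.5 F [12.4 -6.1 -8.6] M [-1.776 -4.426  0.08 ] open 0.0265 r 0.0587 ang -109.7  rxF 0.804  tot 0.884
clk 22.00 tcp [0.5394 0.0126 0.0653] yaw -112.0 F [11.4 -4.9 -9.2] M [-1.647 -4.376  0.126] open 0.0264 r 0.0587 ang -110.3  rxF 0.724  tot 0.851
clk 22.12 tcp [0.539  0.0128 0.0652] yaw -112.5 F [ 13.   -6.4 -10.3] M [-1.922 -4.688  0.096] open 0.0263 r 0.0586 ang -110.6  rxF 0.843  tot 0.939
clk 22.25 tcp [0.5386 0.013  0.0652] yaw -113.0 F [ 13.   -6.3 -10.1] M [-1.815 -4.603  0.033] open 0.0262 r 0.0586 ang -111.1  rxF 0.847  tot 0.880
```

```bash
python3 -m pendant '[[0,0,0,0,0,0,-0.4],[0,0,0,0,0,0,-0.4]]' >/dev/null; python3 - <<'E'
from h import *
tq(); o=ctrl.get_obs(); print(o["tau"].round(3),o["joint_pos"].round(1)); p=o["tool_pos"];F=o["force"]
print("z moment about base", p[0]*F[1]-p[1]*F[0]+o["moment"][2], "mz",o["moment"][2])
s=snapshot('wrist'); cv2.imwrite('pics/w14.png',crop(s['image'],270,170,370,300,4))
E
```

```text
clk 22.50 tcp [0.5385 0.013  0.0652] yaw -113.0 F [ 11.7  -6.1 -10.2] M [-1.678 -4.431  0.058] open 0.0262 r 0.0586 ang -111.2  rxF 0.770  tot 0.828
[  2.886 -49.867  18.551   2.862  -3.372  -0.11 ] [ 22.3  17.  -28.5   0.1 -44.1 -45.4]
z moment about base -3.357372918116002 mz 0.05827653577224555
```

View pics/w14.png

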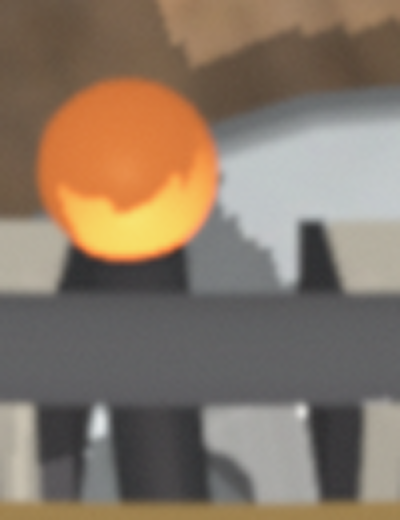

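```bash
python3 - <<'E'
from h import *
arc(44,.060)
E
```

```text
row [0.0011, -0.0042, 0.0] [-0.0048, 0.0022, -0.0698]
row [0.0005, -0.0084, 0.0] [-0.0048, 0.002, -0.1396]
row [-0.0003, -0.0125, 0.0001] [-0.0049, 0.0019, -0.2094]
row [-0.0015, -0.0165, 0.0001] [-0.005, 0.0017, -0.2793]
row [-0.0029, -0.0204, 0.0001] [-0.005, 0.0015, -0.3491]
row [-0.0046, -0.0243, 0.0001] [-0.0051, 0.0014, -0.4189]
row [-0.0065, -0.028, 0.0001] [-0.0052, 0.0012, -0.4887]
row [-0.0088, -0.0315, 0.0002] [-0.0052, 0.001, -0.5585]
row [-0.0112, -0.0349, 0.0002] [-0.0053, 0.0008, -0.6283]
row [-0.0139, -0.0381, 0.0002] [-0.0053, 0.0006, -0.6981]
row [-0.0168, -0.0412, 0.0002] [-0.0053, 0.0005, -0.7679]
```

```bash
python3 -m pendant '[[0,-0.0042,0,0,0,-0.07,-0.4],[-0.0005,-0.0084,0,0,0,-0.14,-0.4],[-0.0013,-0.0125,0,0,0,-0.21,-0.4],[-0.0023,-0.0165,0,0,0,-0.28,-0.4],[-0.0037,-0.0204,0,0,0,-0.35,-0.4],[-0.0054,-0.0243,0,0,0,-0.42,-0.4]]'
python3 -c "
from h import *
tq()"
python3 -m pendant '[[-0.0001,-0.0042,0,0,0,-0.07,-0.4],[-0.0006,-0.0084,0,0,0,-0.14,-0.4],[-0.0013,-0.0125,0,0,0,-0.21,-0.4]]'
python3 -c "
from h import *
tq()"
```

```text
clock: 23.3
tool_pos: [0.5575, 0.0079, 0.0645]
orientation: [179.7, -0.0, -88.9]
force: [-7.4, 0.7, 7.3]
opening: 0.0266
clk 23.30 tcp [0.5575 0.0079 0.0645] yaw -88.9 F [-7.4  0.7  7.3] M [ 0.283  2.787 -0.094] open 0.0266 r 0.0598 ang -92.1  rxF -0.447  tot -0.540
clock: 23.68
tool_pos: [0.5694, 0.0086, 0.0643]
orientation: [179.7, -0.0, -76.9]
force: [-7.5, -3.8, 6.0]
opening: 0.0263
clk 23.68 tcp [0.5694 0.0086 0.0643] yaw -76.9 F [-7.5 -3.8  6. ] M [-0.963  2.621 -0.036] open 0.0263 r 0.0599 ang -80.7  rxF -0.481  tot -0.516
```

```bash
python3 -m pendant '[[-0.0001,-0.0042,-0.0003,0,0,-0.07,-0.4],[-0.0006,-0.0084,-0.0006,0,0,-0.14,-0.4],[-0.0013,-0.0125,-0.001,0,0,-0.21,-0.4]]'
python3 -c "
from h import *
tq()"
python3 -m pendant '[[0,0.0045,0,0,0,0.0698,-0.4],[-0.0006,0.009,0,0,0,0.14,-0.4],[-0.0013,0.0135,0,0,0,0.21,-0.4]]'
python3 -c "
from h import *
tq()
o=ctrl.get_obs();s=snapshot('wrist'); cv2.imwrite('pics/w15.png',crop(s['image'],270,170,370,300,4))"
```

```text
clock: 24.05
tool_pos: [0.581, 0.012, 0.0651]
orientation: [179.6, 0.0, -64.9]
force: [-6.7, -7.5, 3.3]
opening: 0.0264
clk 24.05 tcp [0.581  0.012  0.0651] yaw -64.9 F [-6.7 -7.5  3.3] M [-2.475  2.177 -0.048] open 0.0264 r 0.0596 ang -69.0  rxF -0.534  tot -0.582
clock: 24.42
tool_pos: [0.571, 0.0093, 0.0657]
orientation: [180.0, -0.0, -77.1]
force: [0.2, 0.8, -0.2]
opening: 0.0263
clk 24.43 tcp [0.571  0.0093 0.0657] yaw -77.1 F [ 0.2  0.8 -0.2] M [ 0.068 -0.015  0.013] open 0.0263 r 0.0595 ang -79.0  rxF 0.021  tot 0.034
```

View pics/w15.png

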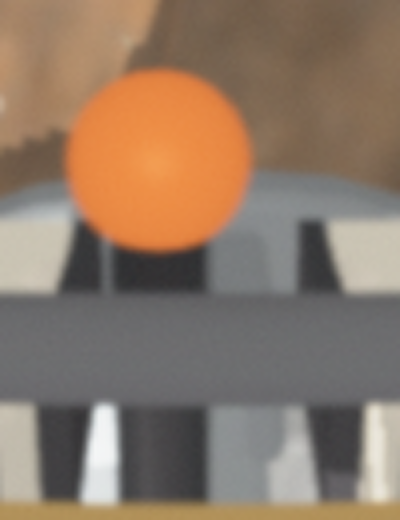

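```bash
for i in 1 2 3 4 5 6 7 8 9; do python3 -m pendant '[[0,0.0021,0.0002,0,0,0.035,-0.4]]' >/dev/null
python3 -c "
from h import *
tq()"; done
```

```text
clk 24.60 tcp [0.5695 0.009  0.0657] yaw -79.0 F [ 3.5  1.3 -0.1] M [ 0.711 -1.286 -0.027] open 0.0262 r 0.0595 ang -80.6  rxF 0.218  tot 0.191
clk 24.73 tcp [0.5693 0.0094 0.0659] yaw -81.0 F [ 6.1  2.  -4.5] M [ 1.071 -2.566  0.056] open 0.0268 r 0.0591 ang -80.7  rxF 0.373  tot 0.430
clk 24.85 tcp [0.5677 0.0093 0.0658] yaw -83.0 F [ 6.8  3.3 -3.9] M [ 1.127 -2.481  0.118] open 0.0264 r 0.0589 ang -82.2  rxF 0.424  tot 0.542
clk 24.98 tcp [0.5657 0.0092 0.0656] yaw -85.0 F [ 7.3  2.3 -4.5] M [ 1.237 -2.489  0.074] open 0.0263 r 0.0588 ang -84.1  rxF 0.440  tot 0.514
clk 25.10 tcp [0.5637 0.0091 0.0654] yaw -87.0 F [ 6.9  4.  -3.8] M [ 1.378 -2.48   0.111] open 0.0262 r 0.0588 ang -86.1  rxF 0.420  tot 0.531
clk 25.23 tcp [0.5616 0.0091 0.0652] yaw -89.0 F [ 6.9  3.5 -3.4] M [ 1.546 -2.462  0.152] open 0.0262 r 0.0587 ang -88.1  rxF 0.412  tot 0.564
clk 25.35 tcp [0.5596 0.0091 0.065 ] yaw -91.0 F [ 7.5  4.1 -4.6] M [ 1.682 -2.498  0.153] open 0.0264 r 0.0586 ang -90.1  rxF 0.437  tot 0.589
clk 25.48 tcp [0.5576 0.0093 0.0649] yaw -93.0 F [ 7.   5.5 -4.2] M [ 1.848 -2.623  0.134] open 0.0265 r 0.0585 ang -92.0  rxF 0.397  tot 0.532
clk 25.60 tcp [0.5556 0.0094 0.0647] yaw -95.0 F [ 7.2  3.8 -3.7] M [ 1.799 -2.764  0.11 ] open 0.0265 r 0.0584 ang -94.0  rxF 0.403  tot 0.513
```

```bash
for i in 1 2 3 4; do python3 -m pendant '[[0,0.0021,0.0002,0,0,0.035,-0.4]]' >/dev/null
python3 -c "
from h import *
tq()"; done
```

```text
clk 25.73 tcp [0.5538 0.0097 0.0646] yaw -97.0 F [ 8.2  5.1 -5.2] M [ 1.783 -2.921  0.153] open 0.0262 r 0.0583 ang -95.8  rxF 0.447  tot 0.600
clk 25.85 tcp [0.5519 0.01   0.0644] yaw -99.0 F [ 9.2  4.3 -5.4] M [ 1.891 -3.237  0.16 ] open 0.0259 r 0.0582 ang -97.7  rxF 0.495  tot 0.656
clk 25.98 tcp [0.5502 0.0105 0.0643] yaw -101.0 F [ 9.6  4.3 -6.3] M [ 1.804 -3.516  0.159] open 0.0264 r 0.0580 ang -99.4  rxF 0.509  tot 0.668
clk 26.10 tcp [0.5485 0.0109 0.0642] yaw -103.0 F [ 9.9  4.5 -5.9] M [ 1.805 -3.754  0.155] open 0.0264 r 0.0579 ang -101.2  rxF 0.509  tot 0.664
```

```bash
for i in 1 2 3 4; do python3 -m pendant '[[0,0,0,0,0,0,-0.4]]' >/dev/null
python3 -c "
from h import *
tq()"; done
```

```text
clk 26.23 tcp [0.5482 0.0108 0.0642] yaw -103.0 F [ 9.2  4.2 -5. ] M [ 1.704 -3.228  0.159] open 0.0261 r 0.0580 ang -101.5  rxF 0.475  tot 0.634
clk 26.35 tcp [0.5482 0.0108 0.0643] yaw -103.0 F [ 9.   4.1 -5.3] M [ 1.751 -3.184  0.161] open 0.0260 r 0.0580 ang -101.5  rxF 0.462  tot 0.623
clk 26.48 tcp [0.5482 0.0108 0.0643] yaw -103.0 F [ 8.8  4.  -3.5] M [ 1.71  -3.14   0.161] open 0.0266 r 0.0580 ang -101.5  rxF 0.455  tot 0.616
clk 26.60 tcp [0.5482 0.0108 0.0642] yaw -103.0 F [ 9.2  5.1 -4.4] M [ 1.763 -3.192  0.155] open 0.0261 r 0.0580 ang -101.4  rxF 0.464  tot 0.618
```

```bash
python3 -m pendant '[[0,-0.005,0,0,0,0,-0.4],[0,-0.010,0,0,0,0,-0.4],[0,-0.010,0,0,0,0,-0.1]]'
python3 -c "
from h import *
tq()"
python3 -m pendant '[[0,0,-0.02,0,0,0,-0.1],[0,0,-0.05,0,0,0,-0.1],[0,0,-0.09,0,0,0,-0.1],[0,0,-0.135,0,0,0,0.2],[0,0,-0.135,0,0,0,0.2]]'
python3 -c "
from h import *
tq(); plan([.4445,.1575,.2],169.5)
o=ctrl.get_obs();s=snapshot('wrist'); cv2.imwrite('pics/w16.png',s['image'])"
```

```text
clock: 26.98
tool_pos: [0.554, 0.0064, 0.063]
orientation: [180.0, -0.0, -103.1]
force: [0.4, -0.6, -0.5]
opening: 0.0319
clk 26.98 tcp [0.554  0.0064 0.063 ] yaw -103.1 F [ 0.4 -0.6 -0.5] M [ 0.11  -0.054  0.042] open 0.0319 r 0.0616 ang -95.3  rxF 0.027  tot 0.069
clock: 27.6
tool_pos: [0.5559, 0.007, 0.2021]
orientation: [-179.7, 0.2, -103.0]
force: [0.4, 0.2, -0.9]
opening: 0.0512
clk 27.60 tcp [0.5559 0.007  0.2021] yaw -103.0 F [ 0.4  0.2 -0.9] M [ 0.041 -0.06   0.026] open 0.0512 r 0.0609 ang -93.6  rxF 0.025  tot 0.051
row [-0.1216, 0.1424, 0.0016] [-0.0025, 0.0067, 1.5267]
```

View pics/w16.png

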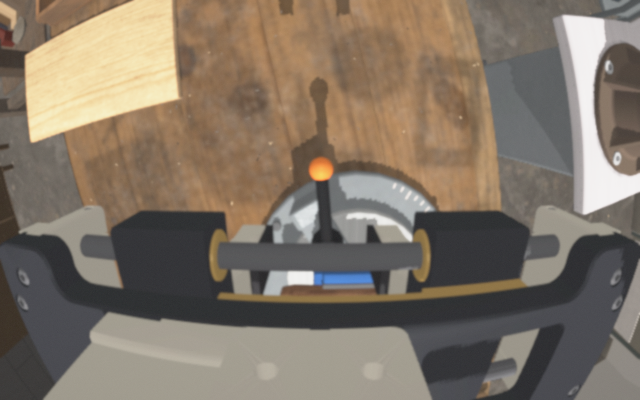

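```bash
python3 -c "
from h import *
o=ctrl.get_obs();s=snapshot('wrist'); b=wray(s,o,(321,169),.083); v=b[:2]-HUB; print(b,np.hypot(*v),np.degrees(np.arctan2(v[1],v[0])))"
python3 -m pendant '[[-0.01,0.012,0,0,0,0.13,0.2],[-0.02,0.024,0,0,0,0.26,0.2],[-0.03,0.036,0,0,0,0.39,0.2],[-0.04,0.048,0,0,0,0.52,0.2],[-0.05,0.06,0,0,0,0.65,0.2],[-0.06,0.071,0,0,0,0.78,0.2],[-0.07,0.083,0,0,0,0.91,0.2],[-0.08,0.095,0,0,0,1.04,0.2],[-0.09,0.107,0,0,0,1.17,0.2],[-0.1,0.119,0,0,0,1.3,0.2],[-0.11,0.131,0,0,0,1.43,0.2],[-0.1216,0.1424,0,0,0,1.527,0.2]]'
python3 -m pendant '[[0,0,0,0,0,0,0.2],[0,0,0,0,0,0,0.2]]'
python3 - <<'E'
from m import *
sw();o=ctrl.get_obs()
s=snapshot("wrist"); cv2.imwrite("pics/w17.png",s["image"]); cv2.imwrite('pics/w17z.png',crop(s['image'],280,140,360,190,10))
E
```

```text
[ 0.54884358 -0.01368542  0.083     ] 0.08210632755353497 -97.59812586537795
clock: 29.2
tool_pos: [0.4416, 0.157, 0.1968]
orientation: [-179.9, -0.1, 169.2]
force: [0.1, 0.1, -0.6]
opening: 0.0531
clock: 29.45
tool_pos: [0.4425, 0.1569, 0.1975]
orientation: [-179.9, -0.1, 169.6]
force: [-0.3, -0.7, 0.1]
opening: 0.0529
clk 29.45 [0.4425 0.1569 0.1975] yaw 169.58 F [-0.3 -0.7  0.1] M [ 0.01 -0.15 -0.03] open 0.0529 pol (np.float64(0.1002), np.float64(168.96)) T 0.047
```

View pics/w17z.png

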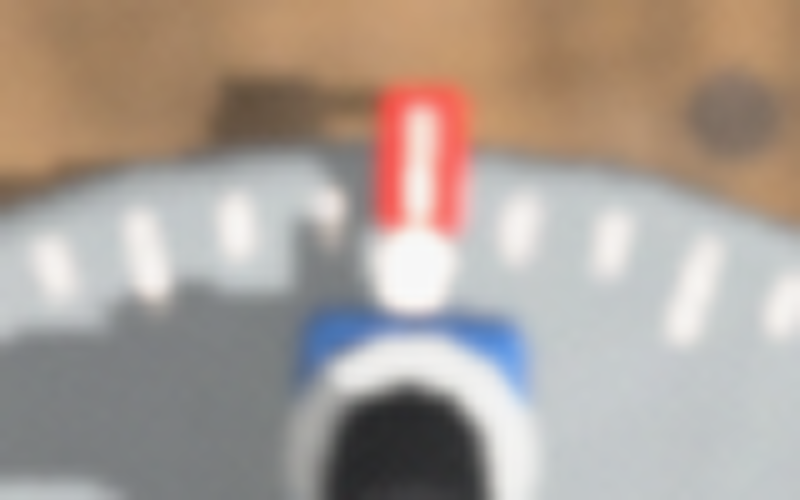

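Pointer (413,270) is still under the clip line (420,165). My free-running readings came out about 0.1 above the stated 0.4, so the knob may be slightly under 0.65 rather than at it. I'll push it once more, slowly, with the pad square to the bar.

```bash
python3 -c "
from h import *
plan([.5534,.008,.2],-97)"
```

```text
row [-0.1359, -0.1262, -0.0023] [-0.0001, -0.0015, -1.6312]
```

```bash
python3 -m pendant '[[-0.012,-0.011,0,0,0,-0.14,0],[-0.024,-0.022,0,0,0,-0.28,0],[-0.036,-0.033,0,0,0,-0.42,0],[-0.048,-0.044,0,0,0,-0.56,0],[-0.06,-0.055,0,0,0,-0.7,0],[-0.072,-0.066,0,0,0,-0.84,0],[-0.084,-0.078,0,0,0,-0.98,0],[-0.096,-0.089,0,0,0,-1.12,0],[-0.108,-0.1,0,0,0,-1.26,0],[-0.12,-0.111,0,0,0,-1.4,0],[-0.13,-0.12,0,0,0,-1.53,0],[-0.1359,-0.1262,0,0,0,-1.631,0]]' >/dev/null
python3 -m pendant '[[0,0,0,0,0,0,0],[0,0,0,0,0,0,0]]'
python3 -c "
from h import *
tq(); s=snapshot('wrist'); cv2.imwrite('pics/w18.png',s['image'])
plan([.5534,.008,.066],-96)"
```

```text
clock: 31.25
tool_pos: [0.5531, 0.0082, 0.198]
orientation: [180.0, -0.0, -97.2]
force: [-0.5, 0.9, 0.4]
opening: 0.0438
clk 31.25 tcp [0.5531 0.0082 0.198 ] yaw -97.2 F [-0.5  0.9  0.4] M [ 0.103 -0.055  0.053] open 0.0438 r 0.0598 ang -96.3  rxF -0.036  tot 0.016
row [0.0003, -0.0004, 0.1321] [0.0003, -0.0001, -0.0205]
```

View pics/w18.png

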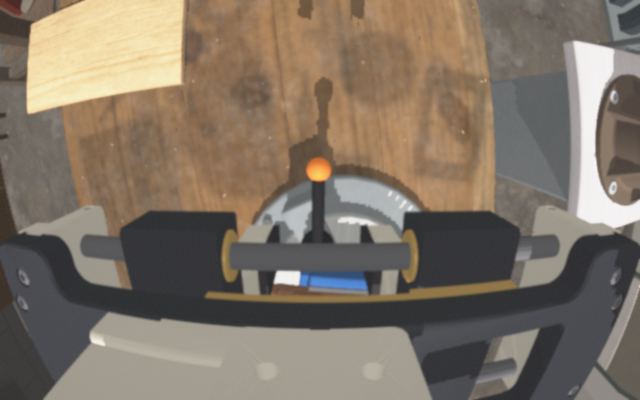

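```bash
python3 -m pendant '[[0,0,0.05,0,0,0,0],[0,0,0.09,0,0,0,0],[0,0,0.115,0,0,0,0],[0,0,0.132,0,0,0,0],[0,0,0.132,0,0,0,-0.4],[0,0,0.132,0,0,0,-0.4],[0,0.003,0.132,0,0,0,-0.4]]' 
for i in 1 2 3 4 5 6; do python3 -m pendant '[[0,0.001,0,0,0,0.004,-0.4]]' >/dev/null
python3 -c "
from h import *
tq()"; done
```

```text
clock: 32.17
tool_pos: [0.551, 0.0091, 0.0673]
orientation: [-179.9, 0.0, -97.1]
force: [-0.2, -0.1, -0.3]
opening: 0.0267
clk 32.30 tcp [0.5494 0.0091 0.067 ] yaw -97.3 F [ 0.7  0.2 -0.2] M [ 0.109 -0.025 -0.038] open 0.0267 r 0.0595 ang -99.9  rxF 0.041  tot 0.003
clk 32.42 tcp [0.5485 0.0091 0.0667] yaw -97.6 F [-0.   0.5 -0.1] M [ 0.081 -0.032 -0.007] open 0.0265 r 0.0596 ang -100.9  rxF -0.009  tot -0.016
clk 32.55 tcp [0.5475 0.0092 0.0665] yaw -97.8 F [ 1.7 -0.3  0.5] M [-0.136 -0.86  -0.025] open 0.0261 r 0.0597 ang -101.8  rxF 0.104  tot 0.079
clk 32.67 tcp [0.5474 0.0094 0.0665] yaw -98.0 F [ 6.4 -2.9 -3.7] M [-0.971 -2.118 -0.086] open 0.0264 r 0.0596 ang -101.9  rxF 0.409  tot 0.322
clk 32.80 tcp [0.5473 0.0094 0.0666] yaw -98.2 F [ 9.5 -4.  -6.3] M [-1.715 -3.467 -0.047] open 0.0264 r 0.0596 ang -102.0  rxF 0.603  tot 0.556
clk 32.92 tcp [0.547  0.0096 0.0666] yaw -98.4 F [11.8 -5.6 -8.2] M [-2.065 -4.161 -0.031] open 0.0260 r 0.0595 ang -102.3  rxF 0.758  tot 0.727
```

```bash
for i in 1 2; do python3 -m pendant '[[0,0.001,0,0,0,0.01,-0.4]]' >/dev/null
python3 -c "
from h import *
tq()"; done
python3 -m pendant '[[0,0,0,0,0,0,-0.4],[0,0,0,0,0,0,-0.4]]' >/dev/null
python3 -c "
from h import *
tq()"
```

```text
clk 33.05 tcp [0.5463 0.0097 0.0666] yaw -99.0 F [12.  -4.7 -8.6] M [-1.949 -4.443 -0.131] open 0.0265 r 0.0595 ang -103.0  rxF 0.761  tot 0.630
clk 33.17 tcp [0.5455 0.01   0.0666] yaw -99.6 F [14.2 -6.  -9.9] M [-2.105 -4.829 -0.088] open 0.0264 r 0.0595 ang -103.8  rxF 0.906  tot 0.818
clk 33.42 tcp [0.5452 0.0099 0.0665] yaw -99.6 F [11.4 -5.  -8.9] M [-1.753 -4.035 -0.117] open 0.0263 r 0.0595 ang -104.1  rxF 0.728  tot 0.611
```

```bash
python3 -m pendant '[[0,-0.005,0,0,0,0,-0.4],[0,-0.010,0,0,0,0,-0.4],[0,-0.010,0,0,0,0,-0.1],[0,-0.010,0,0,0,0,-0.1],[0,-0.01,-0.03,0,0,0,-0.1],[0,-0.01,-0.07,0,0,0,-0.1],[0,-0.01,-0.11,0,0,0,-0.1],[0,-0.01,-0.14,0,0,0,0.2],[0,-0.01,-0.14,0,0,0,0.2]]' 
python3 -m pendant '[[-0.01,0.012,0,0,0,0.13,0.2],[-0.02,0.024,0,0,0,0.26,0.2],[-0.03,0.036,0,0,0,0.39,0.2],[-0.04,0.048,0,0,0,0.52,0.2],[-0.05,0.06,0,0,0,0.65,0.2],[-0.06,0.071,0,0,0,0.78,0.2],[-0.07,0.083,0,0,0,0.91,0.2],[-0.08,0.095,0,0,0,1.04,0.2],[-0.09,0.107,0,0,0,1.17,0.2],[-0.1,0.119,0,0,0,1.3,0.2],[-0.11,0.131,0,0,0,1.43,0.2],[-0.12,0.14,0,0,0,1.56,0.2]]'
python3 -m pendant '[[0,0,0,0,0,0,0.2],[0,0,0,0,0,0,0.2]]'
python3 - <<'E'
from m import *
s=snapshot("wrist"); cv2.imwrite('pics/w19z.png',crop(s['image'],270,140,370,200,8))
t=snapshot("scene"); cv2.imwrite('pics/s19.png',crop(t['image'],200,160,400,310,4))
E
```

```text
clock: 34.55
tool_pos: [0.5534, 0.0086, 0.2091]
orientation: [-179.7, 0.1, -99.6]
force: [-0.4, 0.0, -1.1]
opening: 0.0509
clock: 36.05
tool_pos: [0.4332, 0.1499, 0.2054]
orientation: [-180.0, -0.1, 170.8]
force: [0.3, 0.1, -0.2]
opening: 0.0525
clock: 36.3
tool_pos: [0.4341, 0.1496, 0.2058]
orientation: [-180.0, -0.0, 171.2]
force: [-0.1, -0.2, -0.6]
opening: 0.0524
```

View pics/w19z.png

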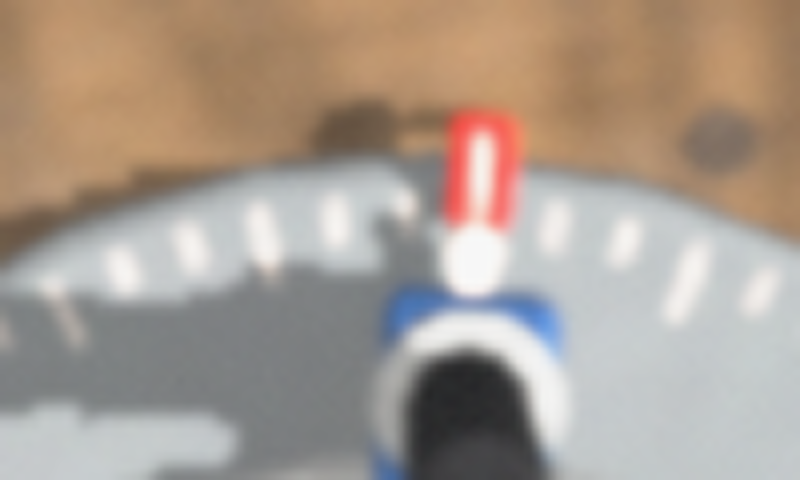

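View pics/s19.png

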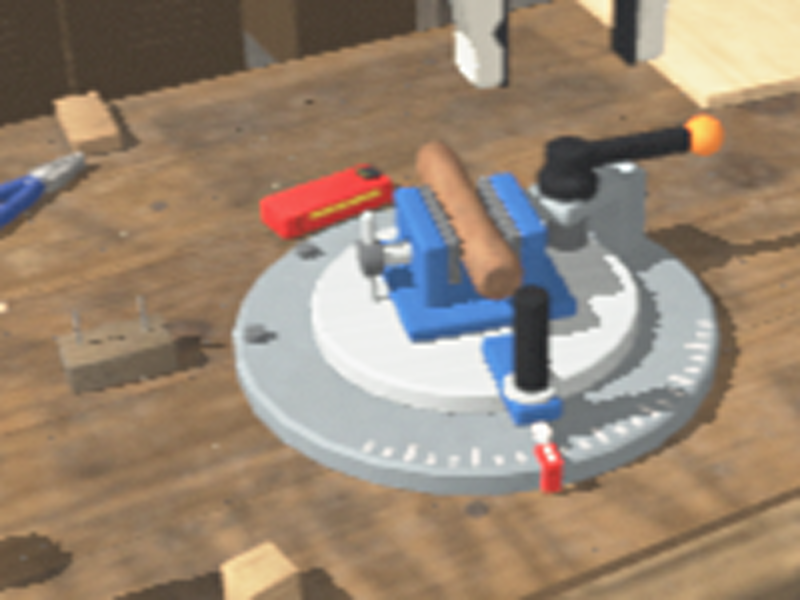

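The pointer (475,260 in the wrist zoom) is in line with the clip's white line (481,165). The scene view shows the clip and loose items undisturbed and the robot clear. Handing in.

```bash
python3 -c "
from plant import ctrl
print(ctrl.close_job(), ctrl.get_obs()['clock'])"
```

```text
the job is handed in; nothing more can be done
the job is handed in; nothing more can be done
```

The job is handed in at about 36 s. The turntable is lined up with the red mark and clamped at roughly the torque asked for, but I overtightened the knob once on the way and had to redo it.

- **Loosening and swing:** I turned the knob loose until it met its loose stop. I then led the turntable about 36° clockwise to the mark with only about 0.13 N m of resistance. The measured error at the mark was about 0.1–0.15°, and the last wrist picture shows no visible shift.
- **Overtightening:** On the first pass the torque reading rose faster than I expected. It peaked near 0.95 N m, well short of the hard stop. I backed the knob off to free running and retightened it slowly.
- **Final torque:** During the last push the readings while turning scattered between 0.63 and 0.82 N m, about 0.73 on average. Standing still it read 0.61 N m, against the 0.65 N m asked for.
- **Where the readings disagreed:** Running free, the knob read about 0.5 N m instead of the stated 0.4. After the bite the torque rose at about 1 N m per rad instead of 0.5. By bite angle alone the clamp would come out lighter, at about 0.5 N m, so the torque is uncertain by about ±0.1 N m or a little more.
- **Surroundings:** In the last pictures the mark clip, nail block, wooden block and cutter case look undisturbed. The robot is clear of everything.

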